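Lay out a lantern kit on the cork mat

TASK

Lay out the lantern kit on the cork mat, square to the mat, where the front of a thing is its side towards the robot: set the copper collar centrally on the round wooden stand and the domed brass cap centrally on top of the collar. Lay the amber pane flat on the mat straight in front of the round stand and the green pane flat straight in front of the square steel block, each with its long side crosswise (left to right) and about 45 mm of clear mat between it and the thing behind it; then lay the punch on the mat midway between the stand and the block, centred on the line joining them and pointing front to back. Leave the cedar mallet and the rivet tin where they are, and let go of everything.

Things in the scene. Friction and masses are not known exactly. Their poses are not given: they have to be found in the camera images.
- mat: Thin cork mat fixed on the bench, 240 mm front to back by 380 mm left to right by 3 mm thick. Origin at the centre of its underside (on the bench); x points to its back edge (roughly away from the robot), y to its left, z up. Its top is at z = 3 mm. It lies a little turned about the vertical, differently at each start.
- stand: Round dark red-brown wooden stand fixed on the back half of the mat, 80 mm diameter, 20 mm high. Origin at the centre of its underside, on the mat's top (3 mm above the bench); its axes are parallel to the mat's, so its front is its -x side. It may be on the left or the right; its centre is about 240 mm from the block's.
- block: Square dark steel doming block with round dimples on top, fixed on the back half of the mat beside the stand; 80 x 80 mm, 35 mm high. Origin at the centre of its underside, on the mat's top (3 mm above the bench); its axes are parallel to the mat's, so its front is its -x side.
- collar_mid (a point): Loose copper collar: an upright plain ring, 52 mm outer and 36 mm inner diameter, 26 mm high, about 0.2 kg. The point is its centre, half-way up; z along its axis, upward. Starts standing on the bench.
- cap_mid (a point): Loose domed brass lantern cap, solid with a flat underside: straight round skirt 58 mm diameter up to 24 mm above its underside, a dome above it, and a 12 mm wide finial whose top is 54 mm above the underside; about 0.18 kg. The point is on its axis, 27 mm above the underside; z upward. Starts standing upright on the bench; grip it by the skirt.
- amber_mid (a point): Loose amber (orange) glass pane in a brass frame, lying flat, 50 mm along its x, 80 mm along its y, 8 mm thick, about 80 g. The point is its centre, half-way through its thickness.
- green_mid (a point): Loose green glass pane in a brass frame, lying flat, 50 mm along its x, 80 mm along its y, 8 mm thick, about 80 g. The point is its centre, half-way through its thickness.
- punch_mid (a point): Loose steel chasing punch lying flat, 110 mm long along its x, with a square dark grip (60 mm long, 16 x 16 mm) in its middle and round steel ends 10 to 12 mm thick; about 0.1 kg. The point is the centre of the grip, 8 mm above the surface it lies on; z upward.
- tin_mid (a point): Bystander, to be left alone: small open grey metal rivet tin, 54 mm diameter, 45 mm high, standing loose among the kit parts. The point is on its axis, half-way up.
- mallet_head (a point): Bystander, to be left alone: loose pale cedar mallet lying on the bench at the right, 60 mm thick head 85 mm wide and a 190 mm handle. The point is the centre of the head; the handle runs from it along -x.
There are look-alikes about, which are no part of the job. There is more than one size of the part that bears collar_mid; the job needs the middle-sized. Of the things that look like the block, take the one that is farthest to the robot's left at the start.

How it is judged:
By the outcome, as a careful person would: the job done as asked, in the order asked, and still so for the second after the job is handed in, with the robot touching nothing.
It also fails if it takes over 128 s, if anything falls off the work surface, if the arm or the gripper's body presses on something with over 40 N, if the wrist force passes 120 N, or if a joint passes its speed limit or range.

ROBOT

A 7-joint arm with a two-finger parallel gripper is mounted at the origin on the work surface. World frame = base frame: x ahead of the robot, y to its left, z up, the work surface at z = 0. Lengths are in m, angles in degrees, forces in N, time in s.
With the tool pointing down it reaches from about 0.4 to 0.85 m from the base axis. Payload 4.5 kg.
Tool frame: the origin (TCP) lies at the very end of the fingers, on their centre line; the grasp point (between the pads) lies 19 mm behind it; x points along the fingers, z is the direction in which the jaws open and shut, and the axes are right-handed (so a half turn about x gives the same grasp; the last joint's range is limited). The gripper opens to 85 mm and grips with 20 to 120 N. Pads are 22 mm wide; open, the fingers measure 114 mm over their backs; the gripper's body (76 mm by 85 mm) begins 54 mm behind the grasp point. The pads swing forward as they close: fully open they stand 13 mm farther back than shut.
Start: joints at [-74.267, 39.483, -11.15, 89.685, 9.013, 51.709, -12.324], TCP at [0.149, 0.607, 0.231] pointing down, gripper open.
Joint ranges: [-172.22, 172.22], [-26.19, 119.32], [-84.43, 86.54], [7.71, 146.69], [-57.33, 237.33], [2.42, 119.75], [-152.13, 152.13]. Speed limits (degrees/s): [147.25, 147.25, 180, 180, 180, 180, 180].

INTERFACE

Orientations are given as [roll, pitch, yaw] about the fixed x, y, z axes, in that order (R = Rz(yaw) Ry(pitch) Rx(roll)).
In Python, from cell import * gives the robot as it stands.
- The arm moves only by the shell command python3 -m inch 'ROWS'. ROWS is text: rows parted by semicolons, each of 7 numbers parted by spaces: the closure, from -1 (fully open) to 1 (shut), so that 0 is half open, then the shift along the tool's x, y, z in cm, then the turn, a rotation vector about the tool's x, y, z in degrees. In form: gripper tx ty tz wx wy wz; .... A call has exactly 5 rows; each row shifts and turns the commanded pose from where the row before left it, along the tool's axes as they then stand; what a row does not reach is not made up. A row lasts 1/12 s, in which the tool goes at most 41.7 mm and 7.16 degrees, less where a joint would pass 70% of its speed; a pose out of reach is approached as far as the arm can. A call with a gripper value outside its range is refused whole. The fingers move at their own pace and stop on an object; the grip force is fixed at half the most. Time passes only in rows, so rows that do not move let the fingers close, or fill a call up. It gives the time, the measured TCP pose, the force and the opening at its end, in the units of the state.
- state(): the state, without advancing time (a new reading comes with each control period).
- get_image(name): name is "scene" or "top" or "wrist"; returns (picture, depth): 384x512x3 uint8, red, green, blue; 384x512 float32, m along the optical axis (not along the pixel's ray), 0 where there is no reading.
- camera_info(name): a dict with "intrinsics" (3x3 intrinsics, pixels), "pose" (4x4, takes a point from camera to world coordinates). Camera axes: x right, y down, z forward; pixel columns grow to the right and rows downward; lengths in m; the calibration is good to about 2 mm. A picture is of the moment at which its call begins: read the wrist's pose just before it. camera_info takes no time and is no camera call; for the wrist camera it gives the pose at the moment of the call.
- finish_job(): hands the job in, once; it reports no verdict.
Trained networks look in the newest picture that a camera, given by its name, has taken for a name from the list of things; names that differ only in an ending like _2 or _b are one class to them, and where a whole thing is asked for, a point or a joint stands for the part that bears it (a point fixed in the world has none). Each returns a list of dicts, best first, with "score" (0 to 1); they miss things now and then, are a little off and sometimes report something else, mostly with a low value. They report only what shows in the picture. A call takes as long as a camera call. They do not tell look-alikes from the thing itself.
- masks_of(camera, thing): "pixels" (384x512 bool, what is visible of it) and "rect" ([left, top, right, bottom] in pixels, round what is visible of it).
The state is a dict: "t": time; "joints": joint angles; "joint_vel": joint speeds; "effort": joint torques, N m; "tcp_pos": TCP position; "tool_rot": TCP orientation; "wrist_force": force on the tool from outside, world axes, zero at the start; "ft_torque": the same for the moment, N m; "finger_gap": opening from 0.0 (shut) to 1.0 (fully open).
Only numpy, scipy, OpenCV 4.12 (cv2) and the standard library are available. Lean on these libraries where they do the work, as an engineer would, in place of code of your own. Each camera call takes 0.05 s, during which the arm holds its last target.

## Working session

There is one attempt and no reset: what is moved stays moved. The work goes in short steps, Python scripts to look and compute and a shell command to move; the robot and the scene stay as the last step left them, time stands still between calls to the robot, and variables do not carry over. Pictures are saved under pics/ and viewed, and the job is handed in when it is done.

```bash
mkdir -p pics; ls; python3 - <<'E'
from cell import *
import cv2
print(state())
for n in ("scene","top","wrist"):
    im,d=get_image(n); cv2.imwrite(f"pics/{n}0.png",im[:,:,::-1]); 
    c=camera_info(n); print(n,c)
E
```

```text
pics
{'t': 0.0, 'joints': array([-74.26767512,  39.5348242 , -11.14556498,  89.74683884,
         9.01237087,  51.70948191, -12.32285659]), 'joint_vel': array([ 0.05799141, -0.00100712,  0.07539675, -0.01475862,  0.00247067,
        0.04930591, -0.11100407]), 'effort': array([ 1.06460573e-04, -5.39607847e+01, -1.26624182e+00, -1.58545250e+01,
        9.10667062e-03,  9.34062089e-03, -1.00187020e-05]), 'tcp_pos': array([0.14892065, 0.60630775, 0.23045736]), 'tool_rot': array([-176.22149918,   89.89078378, -100.01027802]), 'wrist_force': array([-0.31889105, -0.3333099 , -0.10985748]), 'ft_torque': array([0.00932288, 0.01015616, 0.00383892]), 'finger_gap': 1.0019604960368058}
scene {'intrinsics': array([[374.14260029,   0.        , 250.63983385],
       [  0.        , 374.14260029, 190.39323048],
       [  0.        ,   0.        ,   1.        ]]), 'pose': array([[ 0.83132413,  0.35754392, -0.42551444,  0.96935767],
       [ 0.55534353, -0.50376255,  0.6616773 , -0.83937398],
       [ 0.02222046, -0.786375  , -0.61734967,  0.73947694],
       [ 0.        ,  0.        ,  0.        ,  1. 
[... 169 characters left out ...]
  1.        ]]), 'pose': array([[ 0.01201106, -0.9981291 ,  0.05995026,  0.44631465],
       [-0.99955589, -0.0103498 ,  0.02794468, -0.09958208],
       [-0.02727193, -0.06025928, -0.99781013,  1.2464452 ],
       [ 0.        ,  0.        ,  0.        ,  1.        ]])}
wrist {'intrinsics': array([[280.12246311,   0.        , 259.60691514],
       [  0.        , 280.12246311, 193.93912819],
       [  0.        ,   0.        ,   1.        ]]), 'pose': array([[ 0.23908875,  0.92388176,  0.29879602,  0.07123783],
       [ 0.97099693, -0.22709562, -0.07478326,  0.62435834],
       [-0.00123562,  0.30800985, -0.95138237,  0.37211344],
       [ 0.        ,  0.        ,  0.        ,  1.        ]])}
```

View pics/top0.png

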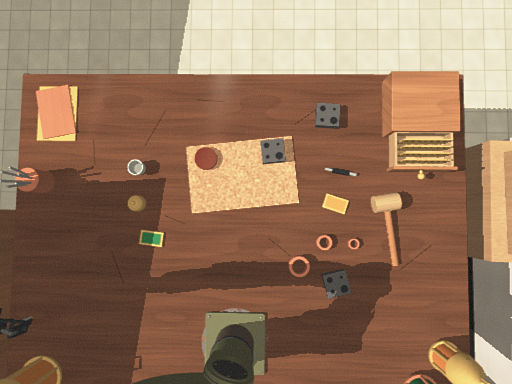

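View pics/scene0.png

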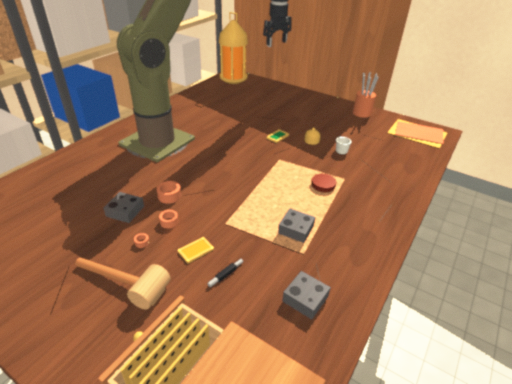

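View pics/wrist0.png

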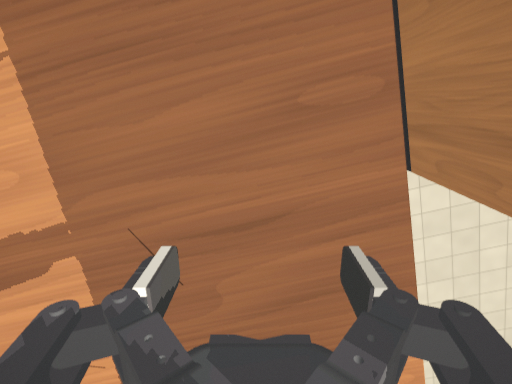

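```bash
cat > h.py <<'E'
from cell import *
import numpy as np, cv2
from scipy.spatial.transform import Rotation as Ro
def R_of(s=None):
    s=s or state(); r=s["tool_rot"]
    return Ro.from_euler('xyz',r,degrees=True).as_matrix()
def pts(n,d,c,m):
    v,u=np.nonzero(m&(d>0)); z=d[v,u]; K=c["intrinsics"]
    p=np.stack([(u-K[0,2])/K[0,0]*z,(v-K[1,2])/K[1,1]*z,z],1)
    return p@c["pose"][:3,:3].T+c["pose"][:3,3]
def ray(c,u,v,z):
    K=c["intrinsics"];P=c["pose"]
    d=P[:3,:3]@np.array([(u-K[0,2])/K[0,0],(v-K[1,2])/K[1,1],1.])
    o=P[:3,3]; return o+d*(z-o[2])/d[2]
def raym(c,uv,z):
    return np.array([ray(c,u,v,z)[:2] for u,v in uv])
def to(x,y,z,jaw,gap=None):
    """jaw: world direction (deg) of the jaw axis (mod 180). prints tool-axis shift & turn"""
    s=state();R=R_of(s);p=s["tcp_pos"]
    # turn about tool x (down) so that tool z horizontally aligns with jaw
    cur=np.degrees(np.arctan2(R[1,2],R[0,2])); 
    opts=[]
    for k in (-2,-1,0,1,2):
        dw=jaw+180*k-cur
        wx=-dw   # tool x down
        if abs(wx)<=200: opts.append((abs(wx),wx,s["joints"][6]))
    opts.sort()
    for _,wx,j in opts[:2]:
        a=np.radians(-wx); Rz=Ro.from_euler('z',a).as_matrix(); Rt=Rz@R
        D=np.array([x,y,z])-p
        print("turn wx %.2f | shift before turn (cm) %s | after turn %s"%(wx,np.round(100*R.T@D,2),np.round(100*Rt.T@D,2)))
    print("tcp",np.round(p,4),"jaw",round(cur,2),"toolx",np.round(R[:,0],4),"j",np.round(s["joints"],1),"gap",round(s["finger_gap"],3),"F",np.round(s["wrist_force"],1),"t",round(s["t"],2))
E
python3 - <<'E'
from h import *
im,d=get_image("top");c=camera_info("top")
for n in ["mat","stand","block","collar_mid","cap_mid","amber_mid","green_mid","punch_mid","tin_mid","mallet_head"]:
    for r in masks_of("top",n):
        m=r["pixels"]; p=pts("top",d,c,m)
        print(n,round(r["score"],2),np.round(r["rect"],0),m.sum(),"med",np.round(np.median(p,0),3),"max",np.round(np.percentile(p,95,axis=0),3),"min",np.round(np.percentile(p,5,axis=0),3))
to(.4,0,.2,0)
E
```

```text
mat 0.61 [187. 135. 300. 214.] 6196 med [ 0.566 -0.011  0.004] max [0.686 0.157 0.008] min [ 0.472 -0.187  0.   ]
stand 0.79 [195. 150. 217. 173.] 404 med [0.636 0.112 0.024] max [0.668 0.143 0.028] min [0.604 0.081 0.019]
block 0.92 [323. 271. 354. 300.] 613 med [ 0.213 -0.34   0.036] max [ 0.25  -0.305  0.04 ] min [ 0.174 -0.377  0.023]
block 0.82 [316. 100. 341. 129.] 593 med [ 0.786 -0.311  0.036] max [ 0.825 -0.276  0.04 ] min [ 0.751 -0.349  0.016]
block 0.65 [262. 137. 287. 165.] 561 med [ 0.659 -0.125  0.039] max [ 0.698 -0.087  0.043] min [ 0.624 -0.159  0.025]
collar_mid 0.6 [288. 256. 309. 276.] 246 med [ 0.268 -0.22   0.035] max [ 0.3   -0.186  0.04 ] min [ 0.238 -0.247  0.002]
collar_mid 0.47 [315. 234. 333. 251.] 90 med [ 0.352 -0.302  0.027] max [ 0.37  -0.279  0.031] min [ 0.329 -0.323  0.012]
amber_mid 0.86 [323. 191. 351. 212.] 348 med [ 0.483 -0.344  0.008] max [ 0.508 -0.309  0.012] min [ 0.456 -0.381  0.003]
amber_mid 0.59 [195. 147. 218. 174.] 418 med [0.636 0.11  0.024] max [0.668 0.144 0.028] min [0.604 0.078 0.018]
amber_mid 0.42 [187. 136. 299. 217.] 6117 me
[... 312 characters left out ...]
in_mid 0.65 [369. 193. 400. 268.] 888 med [ 0.467 -0.52   0.042] max [ 0.511 -0.468  0.063] min [ 0.298 -0.547  0.019]
tin_mid 0.63 [128. 157. 148. 173.] 192 med [0.602 0.36  0.02 ] max [0.621 0.374 0.048] min [0.582 0.328 0.004]
mallet_head 0.94 [368. 192. 402. 269.] 884 med [ 0.466 -0.522  0.042] max [ 0.511 -0.468  0.063] min [ 0.295 -0.548  0.019]
turn wx 76.20 | shift before turn (cm) [  3.13 -38.85 -52.96] | after turn [  3.14 -60.7   25.09]
turn wx -103.80 | shift before turn (cm) [  3.13 -38.85 -52.96] | after turn [  3.13  60.7  -25.1 ]
tcp [0.149  0.607  0.2313] jaw 76.2 toolx [ 0.e+00  1.e-04 -1.e+00] j [-74.3  39.5 -11.1  89.7   9.   51.7 -12.3] gap 1.003 F [ 0.9 -0.1  0.2] t 0.7
```

```bash
python3 -m inch '-1 -0.4 0 0 7 0 0; -1 -0.4 0 0 7 0 0; -1 -0.4 0 0 7 0 0; -1 -0.4 0 0 7 0 0; -1 -0.4 0 0 7 0 0'; python3 -m inch '-1 0 0 0 7 0 0; -1 0 0 0 7 0 0; -1 0 0 0 7 0 0; -1 0 0 0 7 0 0; -1 0 0 0 7 0 0'; python3 -c "
from h import *
to(.5,.03,.25,5.5)"
```

```text
t: 1.12
tcp_pos: [0.1489, 0.607, 0.2515]
tool_rot: [95.6, 90.0, 136.5]
wrist_force: [1.4, 0.1, -0.7]
finger_gap: 0.997
t: 1.53
tcp_pos: [0.1489, 0.607, 0.2514]
tool_rot: [136.0, 90.0, 141.9]
wrist_force: [0.7, -0.2, 0.7]
finger_gap: 1.0
turn wx 0.37 | shift before turn (cm) [  0.12 -60.99  29.03] | after turn [  0.12 -60.8   29.42]
turn wx -179.63 | shift before turn (cm) [  0.12 -60.99  29.03] | after turn [  0.15  60.8  -29.42]
tcp [0.1489 0.607  0.2514] jaw 5.87 toolx [-2.e-04  2.e-04 -1.e+00] j [-85.5  38.4   9.3  89.   -7.2  53.2 -68.1] gap 1.0 F [ 0.7 -0.2  0.7] t 1.53
```

```bash
python3 -m inch '-1 0 -3 1.4 0 0 0; -1 0 -3 1.4 0 0 0; -1 0 -3 1.4 0 0 0; -1 0 -3 1.4 0 0 0; -1 0 -3 1.4 0 0 0'; python3 -m inch '-1 0 -3 1.4 0 0 0; -1 0 -3 1.4 0 0 0; -1 0 -3 1.4 0 0 0; -1 0 -3 1.4 0 0 0; -1 0 -3 1.4 0 0 0'; python3 -m inch '-1 0 -3 1.4 0 0 0; -1 0 -3 1.4 0 0 0; -1 0 -3 1.4 0 0 0; -1 0 -3 1.4 0 0 0; -1 0 -3 1.4 0 0 0';python3 -m inch '-1 0 -3 1.4 0 0 0; -1 0 -3 1.4 0 0 0; -1 0 -3 1.4 0 0 0; -1 0 -3 1.4 0 0 0; -1 0 -3 1.4 0 0 0'; python3 -c "
from h import *
to(.5,.03,.25,5.5)
im,d=get_image('wrist'); cv2.imwrite('pics/w1.png',im[:,:,::-1])"
```

```text
t: 1.95
tcp_pos: [0.2353, 0.4642, 0.2514]
tool_rot: [61.1, 90.0, 67.3]
wrist_force: [0.6, -0.5, 0.1]
finger_gap: 0.997
t: 2.37
tcp_pos: [0.3213, 0.3227, 0.2516]
tool_rot: [51.0, 90.0, 57.2]
wrist_force: [-0.4, -0.5, 1.0]
finger_gap: 0.999
t: 2.78
tcp_pos: [0.4072, 0.1811, 0.2516]
tool_rot: [37.9, 90.0, 44.1]
wrist_force: [0.8, 0.3, 0.0]
finger_gap: 0.997
t: 3.2
tcp_pos: [0.493, 0.0393, 0.2515]
tool_rot: [31.4, 90.0, 37.6]
wrist_force: [0.4, -0.2, 0.5]
finger_gap: 0.995
turn wx 0.71 | shift before turn (cm) [ 0.15 -1.    0.6 ] | after turn [ 0.15 -1.    0.61]
turn wx -179.29 | shift before turn (cm) [ 0.15 -1.    0.6 ] | after turn [ 0.15  1.   -0.61]
tcp [0.493  0.0393 0.2515] jaw 6.21 toolx [ 5.e-04  4.e-04 -1.e+00] j [-13.5  28.2   5.5 110.9  -4.   41.1   0.6] gap 0.995 F [ 0.4 -0.2  0.5] t 3.2
```

View pics/w1.png

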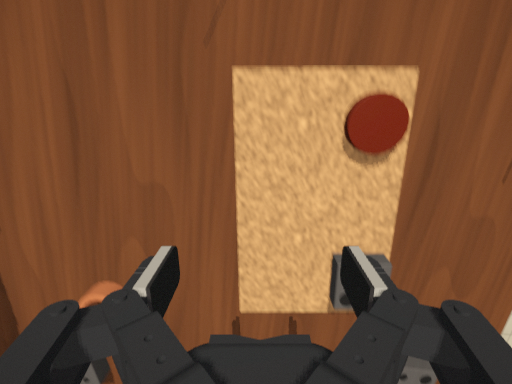

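```bash
cat >> h.py <<'E'
def linefit(P):
    P=np.asarray(P,np.float32)
    vx,vy,x0,y0=cv2.fitLine(P,cv2.DIST_HUBER,0,0.005,0.001).ravel()
    return np.array([x0,y0]),np.array([vx,vy])
def circ(P):
    from scipy.optimize import least_squares
    P=np.asarray(P);
    f=lambda q:np.hypot(P[:,0]-q[0],P[:,1]-q[1])-q[2]
    r=least_squares(f,[*P.mean(0),.03],loss='soft_l1',f_scale=.002); return r.x,np.sqrt(np.mean(f(r.x)**2))
def rectfit(P,a):
    pass
E
python3 - <<'E'
from h import *
im,d=get_image("wrist");c=camera_info("wrist")
hsv=cv2.cvtColor(im,cv2.COLOR_RGB2HSV)
print(hsv[180,300],hsv[120,377],hsv[200,150])
P=[]
m=(hsv[:,:,2]>165)&(hsv[:,:,1]<170)
def cross(get,rng):
    out=[]
    for k in rng: out.append(get(k))
    return out
# front edge: per row, first mat pixel near col 237
def edge(axis,k,lo,hi,sgn):
    prof=(im[k,lo:hi].astype(float).sum(1) if axis==0 else im[lo:hi,k].astype(float).sum(1))
    g=cv2.GaussianBlur(np.gradient(prof)[None]*sgn,(5,1),1.0)[0]
    i=int(g.argmax()); 
    if 0<i<len(g)-1:
        a,b,e=g[i-1],g[i],g[i+1]; i=i+0.5*(a-e)/(a-2*b+e)
    return lo+i
fr=[(edge(0,v,222,255,1),v) for v in range(80,300,4)]
le=[(u,edge(1,u,50,85,1)) for u in range(245,345,4)]
ri=[(u,edge(1,u,300,325,-1)) for u in range(250,325,4)]
def bk(v):
    ex=418-(v-69)*30/244
    return (edge(0,v,int(ex-14),int(ex+14),-1),v)
ba=[bk(v) for v in list(range(75,95,3))+list(range(160,240,4))]
for n,e,a in (("front",fr,'x'),("left",le,'y'),("right",ri,'y'),("back",ba,'x')):
    W=raym(c,e,.003); x0,v=linefit(W); 
    ang=np.degrees(np.arctan2(v[1],v[0])); print(n,np.round(x0,4),"ang",round(ang,2),"res",np.round(np.std((W-x0)@[-v[1],v[0]])*1000,2))
for r in masks_of("wrist","stand")[:2]:
    m=r["pixels"];p=pts("w",d,c,m);print("stand",r["score"],np.round(np.median(p,0),4))
    ct=max(cv2.findContours(m.astype(np.uint8),cv2.RETR_EXTERNAL,cv2.CHAIN_APPROX_NONE)[0],key=cv2.contourArea)[:,0]
    print(r["rect"],circ(raym(c,ct,.023)))
red=((hsv[:,:,2]<170)&(hsv[:,:,1]>190)&((hsv[:,:,0]<6)|(hsv[:,:,0]>174))).astype(np.uint8)
ct=max(cv2.findContours(red,cv2.RETR_EXTERNAL,cv2.CHAIN_APPROX_NONE)[0],key=cv2.contourArea)[:,0]
print("col",cv2.boundingRect(ct),circ(raym(c,ct,.023)))
p=pts("w",d,c,red.astype(bool)); print(np.round(np.median(p,0),4))
for r in masks_of("wrist","block")[:3]:
    m=r["pixels"];p=pts("w",d,c,m);print("block",r["score"],r["rect"],np.round(np.median(p,0),4))
E
```

```text
[ 16 129 218] [  5 214 124] [ 11 162 121]
front [ 0.4596 -0.0137] ang -83.75 res 0.23
left [0.5343 0.1728] ang 6.27 res 0.22
right [ 0.5543 -0.2054] ang 6.11 res 0.35
back [0.6955 0.0232] ang -83.76 res 0.19
stand 0.78 [0.6312 0.1162 0.0214]
[337.7, 78.5, 406.7, 141.9] (array([0.63063759, 0.1148818 , 0.03988931]), np.float64(0.0010445960004212152))
col (342, 81, 63, 62) (array([0.63513888, 0.11044728, 0.03344235]), np.float64(0.007397751164400554))
[0.6328 0.1124 0.0215]
block 0.85 [80.4, 359.5, 110.2, 384.0] [ 0.249  -0.3547  0.0304]
block 0.66 [325.8, 244.6, 391.0, 300.1] [ 0.6294 -0.0964  0.0336]
block 0.6 [395.9, 356.1, 433.0, 383.2] [ 0.7957 -0.2977  0.033 ]
```

```bash
python3 -m inch '-1 0 -3 0 0 0 0; -1 0 -3 0 0 0 0; -1 0 -3 0 0 0 0; -1 0 -3 0 0 0 0; -1 0 -3 0 0 0 0'; python3 -m inch '-1 0 0 0 0 0 0; -1 0 0 0 0 0 0; -1 0 0 0 0 0 0; -1 0 0 0 0 0 0; -1 0 0 0 0 0 0'; python3 - <<'E'
from h import *
im,d=get_image("wrist");c=camera_info("wrist");np.savez("w2.npz",im=im,d=d,K=c["intrinsics"],P=c["pose"])
cv2.imwrite("pics/w2.png",im[:,:,::-1])
to(.5,.03,.25,6.2)
E
```

```text
t: 3.82
tcp_pos: [0.5083, -0.1074, 0.2513]
tool_rot: [95.4, 89.9, 101.8]
wrist_force: [0.8, 0.6, -0.7]
finger_gap: 1.004
t: 4.23
tcp_pos: [0.5085, -0.1062, 0.2513]
tool_rot: [94.4, 89.9, 100.8]
wrist_force: [0.2, 0.3, 0.5]
finger_gap: 0.999
turn wx 0.17 | shift before turn (cm) [ 0.14 13.67  0.67] | after turn [ 0.14 13.67  0.63]
turn wx -179.83 | shift before turn (cm) [ 0.14 13.67  0.67] | after turn [  0.12 -13.67  -0.63]
tcp [ 0.5085 -0.1066  0.2513] jaw 6.37 toolx [-1.e-04  8.e-04 -1.e+00] j [  3.8  30.    4.7 106.9  -3.5  43.3  16.7] gap 1.004 F [-0.  -0.8 -0.2] t 4.28
```

View pics/w2.png

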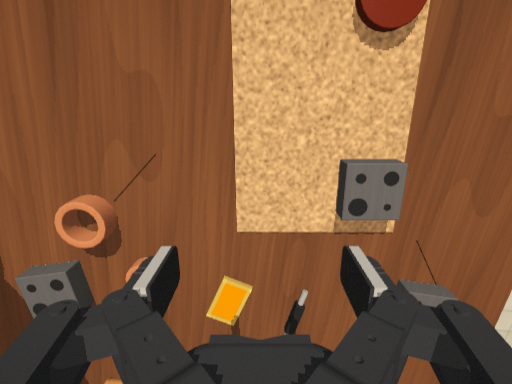

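```bash
python3 - <<'E'
from h import *
z=np.load("w2.npz");im,d=z["im"],z["d"];c=dict(intrinsics=z["K"],pose=z["P"])
v,u=np.mgrid[0:384,0:512]; K=c["intrinsics"]
p=np.stack([(u-K[0,2])/K[0,0]*d,(v-K[1,2])/K[1,1]*d,d],-1)@c["pose"][:3,:3].T+c["pose"][:3,3]
print("mat z",np.median(p[60:150,260:330,2]),np.std(p[60:150,260:330,2]),"bench",np.median(p[100:150,20:200,2]),"block",np.median(p[165:215,350:395,2]))
gray=cv2.cvtColor(im,cv2.COLOR_RGB2HSV)
m=np.zeros(d.shape,np.uint8); sub=(gray[...,1]<90)&(p[...,2]>.030); m[150:232,325:415]=sub[150:232,325:415]
m=cv2.morphologyEx(m,cv2.MORPH_CLOSE,np.ones((9,9)))
ct=max(cv2.findContours(m,cv2.RETR_EXTERNAL,cv2.CHAIN_APPROX_NONE)[0],key=cv2.contourArea)[:,0]
print(cv2.boundingRect(ct))
W=raym(c,ct,.038)
print("minrect mm",cv2.minAreaRect((W*1000).astype(np.float32)))
vis=im.copy(); cv2.drawContours(vis,[ct[:,None]],-1,(0,255,0),1)
cv2.imwrite("pics/b2.png",cv2.resize(vis[130:250,300:440],None,fx=5,fy=5,interpolation=0)[:,:,::-1])
E
```

```text
mat z 0.0017336207675691107 0.024599477364667274 bench -0.0015467643119531083 block 0.03703169360019956
(339, 162, 69, 58)
minrect mm ((657.734130859375, -123.30313873291016), (85.69781494140625, 79.16858673095703), 6.306828498840332)
```

View pics/b2.png

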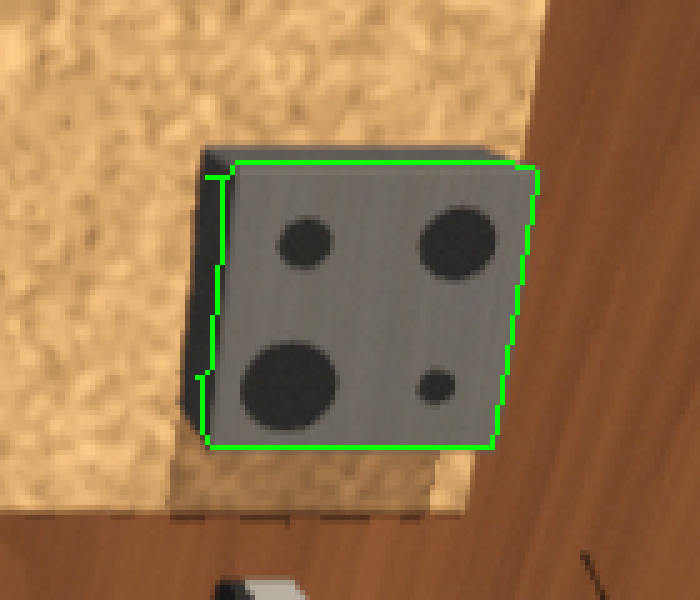

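```bash
python3 - <<'E'
from h import *
z=np.load("w2.npz");im,d=z["im"],z["d"];c=dict(intrinsics=z["K"],pose=z["P"])
W=raym(c,[(347,163),(407.6,163.6),(398.8,219.4),(343,219.4)],.0367)
print(W,"center",W.mean(0),[np.linalg.norm(W[i]-W[i-1]) for i in range(4)])
# mat lines again
def edge(axis,k,lo,hi,sgn):
    prof=(im[k,lo:hi].astype(float).sum(1) if axis==0 else im[lo:hi,k].astype(float).sum(1))
    g=cv2.GaussianBlur(np.gradient(prof)[None]*sgn,(5,1),1.0)[0]; i=int(g.argmax())
    if 0<i<len(g)-1:
        a,b,e=g[i-1],g[i],g[i+1]; i=i+0.5*(a-e)/(a-2*b+e)
    return lo+i
fr=[(edge(0,v,222,255,1),v) for v in range(10,220,4)]
ri=[(u,edge(1,u,222,245,-1)) for u in range(250,325,4)]
ba=[(edge(0,v,int(426-(v-10)*18/130-12),int(426-(v-10)*18/130+12),-1),v) for v in range(20,145,4)]
for n,e in (("front",fr),("right",ri),("back",ba)):
    W=raym(c,e,.0017); x0,v=linefit(W); print(n,np.round(x0,4),np.round(np.degrees(np.arctan2(v[1],v[0])),2),np.round(np.std((W-x0)@[-v[1],v[0]])*1000,2))
E
```

```text
[[ 0.61881534 -0.08937228]
 [ 0.69676802 -0.08153005]
 [ 0.70586709 -0.15896165]
 [ 0.62950543 -0.16740114]] center [ 0.66273897 -0.12431628] [np.float64(0.07875772983357822), np.float64(0.07834616223821522), np.float64(0.07796439367550867), np.float64(0.07682661113922898)]
front [ 0.4657 -0.0515] -83.74 0.22
right [ 0.5595 -0.2102] 6.11 0.32
back [0.6989 0.0187] -83.62 0.2
```

```bash
python3 -m inch '-1 1 -3.0 -3.0 0 0 0; -1 1 -3.0 -3.0 0 0 0; -1 1 -3.0 -3.0 0 0 0; -1 1 -3.0 -3.0 0 0 0; -1 1 -3 -3.0 0 0 0'; python3 -m inch '-1 0 -1.3 -1.3 0 0 0; -1 0 -1.3 -1.4 0 0 0; -1 0 0 0 0 0 0; -1 0 0 0 0 0 0; -1 0 0 0 0 0 0'; python3 - <<'E'
from h import *
c=camera_info("wrist");im,d=get_image("wrist");np.savez("w3.npz",im=im,d=d,K=c["intrinsics"],P=c["pose"])
cv2.imwrite("pics/w3.png",im[:,:,::-1])
to(.352,-.302,.2,6.2)
for r in masks_of("wrist","collar_mid"):
    m=r["pixels"];p=pts("w",d,c,m);print("collar",r["score"],np.round(r["rect"]),np.round(np.median(p,0),4))
    ct=max(cv2.findContours(m.astype(np.uint8),cv2.RETR_EXTERNAL,cv2.CHAIN_APPROX_NONE)[0],key=cv2.contourArea)[:,0]
    t=p[:,2]>np.percentile(p[:,2],70)-.002
    print(circ(raym(c,ct,.026)), np.percentile(p[:,2],90))
E
```

```text
t: 4.7
tcp_pos: [0.3807, -0.2667, 0.2033]
tool_rot: [-5.8, 90.0, 0.5]
wrist_force: [0.9, -0.6, 1.0]
finger_gap: 1.002
t: 5.12
tcp_pos: [0.3586, -0.294, 0.2036]
tool_rot: [23.3, 89.9, 29.6]
wrist_force: [-0.5, 0.4, -0.1]
finger_gap: 1.001
turn wx 0.17 | shift before turn (cm) [ 0.36 -0.74 -0.76] | after turn [ 0.36 -0.74 -0.76]
turn wx -179.83 | shift before turn (cm) [ 0.36 -0.74 -0.76] | after turn [0.36 0.74 0.76]
tcp [ 0.3588 -0.2938  0.2036] jaw 6.37 toolx [ 1.e-03  6.e-04 -1.e+00] j [ 32.6  30.4   1.6 118.9  -1.7  30.7  41.8] gap 1.0 F [0.2 1.1 0.4] t 5.17
collar 0.81 [229. 156. 272. 201.] [ 0.3453 -0.3055  0.0241]
(array([ 0.34702887, -0.30181225,  0.02575641]), np.float64(0.0010932839571047089)) 0.02535052478976727
collar 0.8 [150.  59. 219. 127.] [ 0.2613 -0.2152  0.0337]
(array([ 0.26648734, -0.21719931,  0.03584961]), np.float64(0.0010289227150725045)) 0.034900989665857675
collar 0.8 [226. 234. 257. 266.] [ 0.3433 -0.4061  0.0159]
(array([ 0.34413271, -0.39707293,  0.01929716]), np.float64(0.0013217121021182876)) 0.01782163527922817
```

View pics/w3.png

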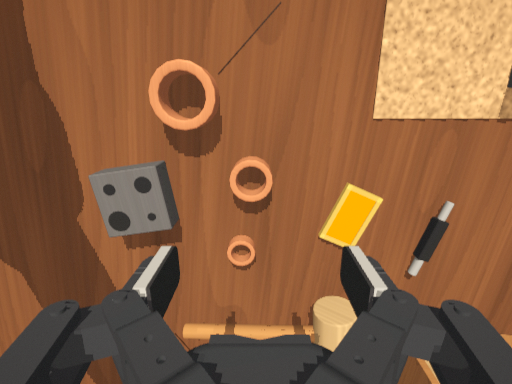

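```bash
python3 -m inch '-1 2.5 -0.34 -0.63 0 0 0; -1 2.5 -0.34 -0.63 0 0 0; -1 2 0 0 0 0 0; -1 0 0 0 0 0 0; -1 0 0 0 0 0 0';  python3 - <<'E'
from h import *
c=camera_info("wrist");im,d=get_image("wrist");np.savez("w4.npz",im=im,d=d,K=c["intrinsics"],P=c["pose"])
cv2.imwrite("pics/w4.png",im[:,:,::-1])
for r in masks_of("wrist","collar_mid"):
    m=r["pixels"];p=pts("w",d,c,m);print("collar",r["score"],np.round(r["rect"]),np.round(np.median(p,0),4))
    ct=max(cv2.findContours(m.astype(np.uint8),cv2.RETR_EXTERNAL,cv2.CHAIN_APPROX_NONE)[0],key=cv2.contourArea)[:,0]
    q,e=circ(raym(c,ct,.025)); print(q,e)
    t=p[p[:,2]>.022]; print(t[:,:2].mean(0), (t[:,:2].max(0)+t[:,:2].min(0))/2)
    if abs(q[2]-.026)<.003: to(q[0],q[1],.006,6.2)
E
```

```text
t: 5.63
tcp_pos: [0.346, -0.3021, 0.1331]
tool_rot: [121.7, 89.9, 128.0]
wrist_force: [0.4, -0.0, 0.7]
finger_gap: 1.002
collar 0.92 [234. 159. 291. 221.] [ 0.3477 -0.3051  0.024 ]
[ 0.34736186 -0.3017624   0.02647309] 0.0010081110974235956
[ 0.34756674 -0.3030667 ] [ 0.34774843 -0.30405589]
turn wx 0.09 | shift before turn (cm) [12.83  0.14  0.05] | after turn [12.83  0.14  0.05]
turn wx -179.91 | shift before turn (cm) [12.83  0.14  0.05] | after turn [12.83 -0.12 -0.09]
tcp [ 0.3468 -0.3031  0.1343] jaw 6.29 toolx [ 1.6e-03 -7.0e-04 -1.0e+00] j [ 34.9  37.6   0.8 123.1  -1.5  19.2  43.3] gap 1.004 F [0.1 0.2 0.1] t 5.73
collar 0.89 [135.  35. 227. 127.] [ 0.2598 -0.2146  0.0337]
[ 0.26592559 -0.2174772   0.03619856] 0.001028078808261047
[ 0.26626251 -0.21586938] [ 0.26702859 -0.21780567]
collar 0.88 [231. 256. 266. 294.] [ 0.3446 -0.4039  0.0154]
[ 0.34401221 -0.39570924  0.01990537] 0.001775583998535731<stdin>:8: RuntimeWarning: Mean of empty slice.
  ret = um.true_divide(
Traceback (most recent call last):
ValueError: zero-size array to reduction operation maximum which has no identity
```

View pics/w4.png

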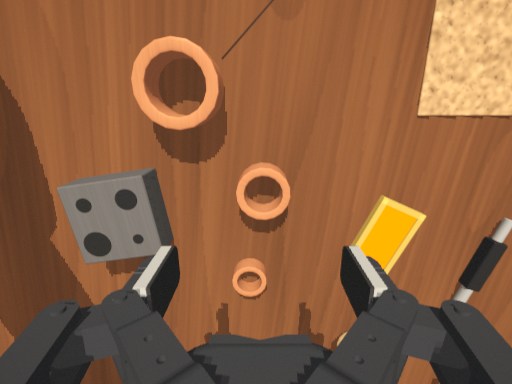

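```bash
python3 -m inch '-1 3.2 0 0 0 0 0; -1 3.2 0 0 0 0 0; -1 3 0 0 0 0 0; -1 3 0 0 0 0 0; -1 0.4 0 0 0 0 0'; python3 -m inch '1 0 0 0 0 0 0; 1 0 0 0 0 0 0; 1 0 0 0 0 0 0; 1 0 0 0 0 0 0; 1 0 0 0 0 0 0'; python3 -m inch '1 0 0 0 0 0 0; 1 0 0 0 0 0 0; 1 0 0 0 0 0 0; 1 0 0 0 0 0 0; 1 0 0 0 0 0 0';python3 - <<'E'
from h import *
to(.6366,.1143,.15,6.2)
E
```

```text
t: 6.15
tcp_pos: [0.3473, -0.3039, 0.0055]
tool_rot: [132.1, 89.3, 138.3]
wrist_force: [0.1, -0.3, 0.5]
finger_gap: 1.001
t: 6.57
tcp_pos: [0.3493, -0.3063, 0.0106]
tool_rot: [112.2, 89.9, 118.5]
wrist_force: [-0.7, 0.9, 9.0]
finger_gap: 0.584
t: 6.98
tcp_pos: [0.3493, -0.3063, 0.0106]
tool_rot: [108.6, 89.9, 114.9]
wrist_force: [0.3, 0.3, 9.3]
finger_gap: 0.582
turn wx 0.05 | shift before turn (cm) [-13.91  38.7   33.13] | after turn [-13.91  38.73  33.1 ]
turn wx -179.95 | shift before turn (cm) [-13.91  38.7   33.13] | after turn [-13.97 -38.7  -33.11]
tcp [ 0.3493 -0.3063  0.0106] jaw 6.25 toolx [-5.e-04  1.e-03 -1.e+00] j [ 3.560e+01  5.270e+01 -1.000e-01  1.249e+02  8.000e-01  2.500e+00
  4.100e+01] gap 0.582 F [0.3 0.3 9.3] t 6.98
```

```bash
python3 -m inch '1 -2 0 0 0 0 0; 1 -2 0 0 0 0 0; 1 -2 0 0 0 0 0; 1 -2 0 0 0 0 0; 1 -2 0 0 0 0 0'; python3 -m inch '1 -1 0 0 0 0 0; 1 -1 0 0 0 0 0; 1 0 0 0 0 0 0; 1 0 0 0 0 0 0; 1 0 0 0 0 0 0';python3 - <<'E'
from h import *
c=camera_info("wrist");im,d=get_image("wrist")
cv2.imwrite("pics/w5.png",im[:,:,::-1])
to(.6366,.1143,.15,6.2)
E
```

```text
t: 7.4
tcp_pos: [0.3487, -0.306, 0.1106]
tool_rot: [127.7, 89.8, 133.9]
wrist_force: [-0.5, -0.8, -1.4]
finger_gap: 0.579
t: 7.82
tcp_pos: [0.3485, -0.3058, 0.1283]
tool_rot: [130.5, 89.7, 136.7]
wrist_force: [0.1, 0.3, -1.5]
finger_gap: 0.575
turn wx 0.01 | shift before turn (cm) [-2.17 38.64 33.2 ] | after turn [-2.17 38.64 33.19]
turn wx -179.99 | shift before turn (cm) [-2.17 38.64 33.2 ] | after turn [ -2.25 -38.62 -33.21]
tcp [ 0.3483 -0.3056  0.1279] jaw 6.21 toolx [-0.0047  0.0043 -1.    ] j [ 35.8  38.5  -0.4 122.5   0.5  19.3  41.2] gap 0.577 F [ 0.7 -0.7 -2.3] t 7.87
```

View pics/w5.png

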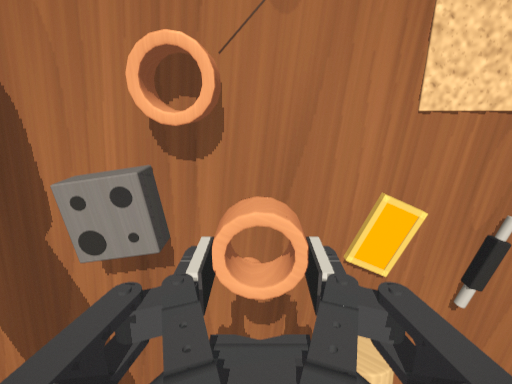

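```bash
cat >> h.py <<'E'
def tilt():
    R=R_of(); print("fix turn (deg, tool axes)",np.round(np.degrees(R.T@np.cross(R[:,0],[0,0,-1.])),2))
def shot(name):
    c=camera_info("wrist");im,d=get_image("wrist");np.savez(name+".npz",im=im,d=d,K=c["intrinsics"],P=c["pose"])
    cv2.imwrite("pics/%s.png"%name,im[:,:,::-1]); return im,d,c
E
python3 -m inch '1 -0.4 2.4 2.1 0 0 0; 1 -0.4 2.4 2.1 0 0 0; 1 -0.4 2.4 2.1 0 0 0; 1 -0.4 2.4 2.1 0 0 0; 1 -0.4 2.4 2.1 0 0 0'; python3 -m inch '1 0 2.4 2.1 0 0 0; 1 0 2.4 2.1 0 0 0; 1 0 2.4 2.1 0 0 0; 1 0 2.4 2.1 0 0 0; 1 0 2.4 2.1 0 0 0'; python3 -m inch '1 0 2.4 2.1 0 0 0; 1 0 2.4 2.1 0 0 0; 1 0 2.4 2.1 0 0 0; 1 0 0 0 0 0 0; 1 0 0 0 0 0 0'; python3 -m inch '1 0 0 0 0 0 0; 1 0 0 0 0 0 0; 1 0 0 0 0 0 0; 1 0 0 0 0 0 0; 1 0 0 0 0 0 0'; python3 - <<'E'
from h import *
im,d,c=shot("w6")
to(.6366,.1143,.15,6.2); tilt()
for r in masks_of("wrist","stand")[:2]:
    m=r["pixels"]; print(r["score"],r["rect"])
    ct=max(cv2.findContours(m.astype(np.uint8),cv2.RETR_EXTERNAL,cv2.CHAIN_APPROX_NONE)[0],key=cv2.contourArea)[:,0]
    print(circ(raym(c,ct,.022)))
for r in masks_of("wrist","collar_mid")[:3]:
    m=r["pixels"]; p=pts("",d,c,m); print("collar",r["score"],r["rect"],np.median(p,0),np.percentile(p[:,2],[50,95]))
    zt=np.percentile(p[:,2],90)
    ct=max(cv2.findContours(m.astype(np.uint8),cv2.RETR_EXTERNAL,cv2.CHAIN_APPROX_NONE)[0],key=cv2.contourArea)[:,0]
    print(circ(raym(c,ct,zt)))
E
```

```text
t: 8.28
tcp_pos: [0.4402, -0.1738, 0.1475]
tool_rot: [136.7, 89.6, 142.8]
wrist_force: [0.3, -0.5, -1.8]
finger_gap: 0.581
t: 8.7
tcp_pos: [0.5315, -0.043, 0.1473]
tool_rot: [141.9, 89.6, 148.1]
wrist_force: [1.2, 0.1, -2.1]
finger_gap: 0.577
t: 9.12
tcp_pos: [0.5864, 0.0366, 0.147]
tool_rot: [131.5, 89.6, 137.9]
wrist_force: [-0.4, -0.5, -1.3]
finger_gap: 0.582
t: 9.53
tcp_pos: [0.586, 0.0329, 0.1483]
tool_rot: [134.7, 89.6, 140.8]
wrist_force: [0.3, -0.2, -2.6]
finger_gap: 0.58
turn wx -0.05 | shift before turn (cm) [-0.16  7.53  5.89] | after turn [-0.16  7.52  5.9 ]
turn wx 179.95 | shift before turn (cm) [-0.16  7.53  5.89] | after turn [-0.17 -7.52 -5.9 ]
tcp [0.5861 0.0331 0.1483] jaw 6.15 toolx [-0.0047  0.004  -1.    ] j [-11.9  43.2   7.6 101.2  -9.2  36.5   7.2] gap 0.581 F [-0.4 -0.2 -1.5] t 9.58
fix turn (deg, tool axes) [ 0.   -0.24 -0.26]
0.88 [279.6, 63.9, 370.4, 150.1]
(array([0.63523396, 0.11182199, 0.03892561]), np.float64(0.0004931758526119384))
0.63 [277.2, 280.7, 316.4, 336.3]
(array([ 0.64197673, -0.11468452,  0.0303583 ]), np.float64(0.005770200508537988))
collar 0.95 [206.5, 195.6, 305.6, 300.7] [0.58442196 0.03335742 0.16134179] [0.16134179 0.16303637]
(array([0.58386522, 0.03872047, 0.0267817 ]), np.float64(0.0017154502734221357))
collar 0.8 [0.5, 318.1, 26.7, 376.0] [ 0.29864557 -0.20541016  0.01423741] [0.01423741 0.03259694]
(array([ 0.30569773, -0.19012682,  0.02777749]), np.float64(0.01126407480953922))
```

View pics/w6.png

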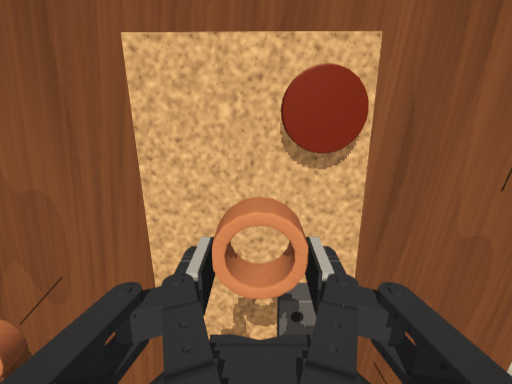

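```bash
python3 - <<'E'
from h import *
z=np.load("w6.npz");im,d=z["im"],z["d"];c=dict(intrinsics=z["K"],pose=z["P"]);K=c["intrinsics"]
v,u=np.mgrid[0:384,0:512]
p=np.stack([(u-K[0,2])/K[0,0]*d,(v-K[1,2])/K[1,1]*d,d],-1)@c["pose"][:3,:3].T+c["pose"][:3,3]
m=np.zeros(d.shape,np.uint8); m[50:165,265:385]=(p[50:165,265:385,2]>.0185)
print("stand z",np.median(p[90:130,300:350,2]), "mat",np.median(p[60:180,150:250,2]))
ct=max(cv2.findContours(m,cv2.RETR_EXTERNAL,cv2.CHAIN_APPROX_NONE)[0],key=cv2.contourArea)[:,0]
print("stand",cv2.boundingRect(ct),circ(raym(c,ct,.0215)))
q=p[m>0]; print("pts mid",(q.max(0)+q.min(0))/2,q.mean(0))
# collar top ring
m=(p[...,2]>.1605)&(cv2.cvtColor(im,cv2.COLOR_RGB2HSV)[...,1]>120)&(p[...,2]<.168); m[:190]=0
m=m.astype(np.uint8)
ct=max(cv2.findContours(m,cv2.RETR_EXTERNAL,cv2.CHAIN_APPROX_NONE)[0],key=cv2.contourArea)[:,0]
print("ring",cv2.boundingRect(ct),circ(raym(c,ct,.163)))
vis=im.copy(); cv2.drawContours(vis,[ct[:,None]],-1,(0,255,0),1)
cv2.imwrite("pics/b6.png",cv2.resize(vis[180:310,190:330],None,fx=4,fy=4,interpolation=0)[:,:,::-1])
def edge(axis,k,lo,hi,sgn):
    prof=(im[k,lo:hi].astype(float).sum(1) if axis==0 else im[lo:hi,k].astype(float).sum(1))
    g=cv2.GaussianBlur(np.gradient(prof)[None]*sgn,(5,1),1.0)[0]; i=int(g.argmax())
    if 0<i<len(g)-1:
        a,b,e=g[i-1],g[i],g[i+1]; i=i+0.5*(a-e)/(a-2*b+e)
    return lo+i
fr=[(edge(0,v,int(123+(v-32)*.13-10),int(123+(v-32)*.13+10),1),v) for v in range(40,240,4)]
le=[(u,edge(1,u,22,42,1)) for u in range(130,370,4)]
ba=[(edge(0,v,int(381-(v-32)*.11-9),int(381-(v-32)*.11+9),-1),v) for v in list(range(40,60,3))+list(range(170,225,4))]
for n,e in (("front",fr),("left",le),("back",ba)):
    W=raym(c,e,.002); x0,vv=linefit(W); print(n,np.round(x0,4),np.round(np.degrees(np.arctan2(vv[1],vv[0])),2),np.round(np.std((W-x0)@[-vv[1],vv[0]])*1000,2), "nx,ny",x0@[.99406,.10887],x0@[-.10887,.99406])
E
```

```text
stand z 0.021808585369895633 mat 0.0016702091072101632
stand (282, 63, 87, 90) (array([0.63571221, 0.11165333, 0.03910746]), np.float64(0.00027506615558777126))
pts mid [0.62622212 0.1117199  0.15433396] [0.63506219 0.1129817  0.02386627]
ring (211, 210, 98, 89) (array([0.58427129, 0.03567166, 0.02505468]), np.float64(0.0002990784989302664))
front [0.4508 0.0841] -83.68 0.11 nx,ny 0.457306392608732 0.03447909264832737
left [0.5742 0.1737] 6.33 0.3 nx,ny 0.5896487062972784 0.11011754523575307
back [0.6926 0.0716] -83.61 0.21 nx,ny 0.6963152020163089 -0.004190121301859612
```

View pics/b6.png

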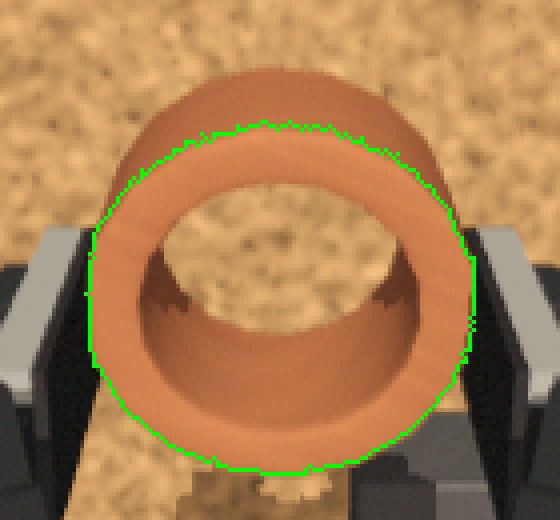

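```bash
python3 -m inch '1 0 2.0 1.7 0 -0.24 -0.26; 1 1 2.0 1.7 0 0 0; 1 2 2.0 1.7 0 0 0; 1 2 1.01 0.82 0 0 0; 1 2.2 0 0 0 0 0'; python3 -m inch '1 0 0 0 0 0 0; 1 0 0 0 0 0 0; 1 0 0 0 0 0 0; 1 0 0 0 0 0 0; 1 0 0 0 0 0 0'; cat > ring.py <<'E'
from h import *
import sys
def ana(name,zst,zring):
    z=np.load(name+".npz");im,d=z["im"],z["d"];c=dict(intrinsics=z["K"],pose=z["P"]);K=c["intrinsics"]
    v,u=np.mgrid[0:384,0:512]
    p=np.stack([(u-K[0,2])/K[0,0]*d,(v-K[1,2])/K[1,1]*d,d],-1)@c["pose"][:3,:3].T+c["pose"][:3,3]
    return im,d,c,p
E
python3 - <<'E'
from h import *
from ring import ana
im,d,c=shot("w7")
to(.6366,.1143,.0336,6.2); tilt()
im,d,c,p=ana("w7",0,0)
hs=cv2.cvtColor(im,cv2.COLOR_RGB2HSV)
s=state(); zt=s["tcp_pos"][2]+.0145
m=((abs(p[...,2]-zt)<.003)&(hs[...,1]>120)).astype(np.uint8); m[:150]=0
ct=max(cv2.findContours(m,cv2.RETR_EXTERNAL,cv2.CHAIN_APPROX_NONE)[0],key=cv2.contourArea)[:,0]
print("ring",zt,cv2.boundingRect(ct),circ(raym(c,ct,zt)))
E
```

```text
t: 10.1
tcp_pos: [0.6399, 0.1156, 0.076]
tool_rot: [40.3, 89.6, 46.8]
wrist_force: [1.1, 1.0, -1.3]
finger_gap: 0.578
t: 10.52
tcp_pos: [0.6385, 0.1092, 0.078]
tool_rot: [-1.2, 89.9, 5.0]
wrist_force: [0.9, -1.1, -2.9]
finger_gap: 0.578
turn wx -0.04 | shift before turn (cm) [ 4.42  0.51 -0.13] | after turn [ 4.42  0.51 -0.13]
turn wx 179.96 | shift before turn (cm) [ 4.42  0.51 -0.13] | after turn [ 4.42 -0.51  0.11]
tcp [0.6384 0.1094 0.0778] jaw 6.16 toolx [ 2.3e-03  3.0e-04 -1.0e+00] j [-18.   52.6   7.8  92.6 -10.8  35.4   1.8] gap 0.581 F [ 0.7 -0.4 -2.8] t 10.57
fix turn (deg, tool axes) [ 0.    0.13 -0.  ]
ring 0.09227143293277502 (211, 210, 98, 89) (array([0.63671094, 0.1120036 , 0.02526138]), np.float64(0.00030989230890757116))
```

View pics/w7.png

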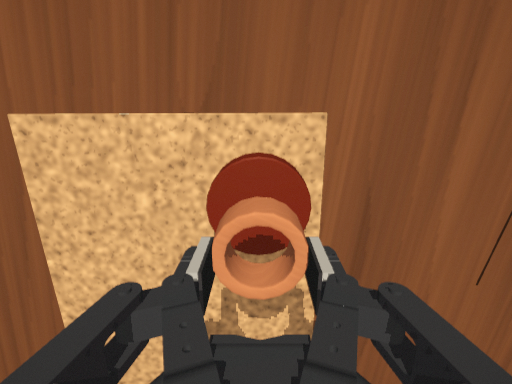

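```bash
python3 - <<'E'
from h import *
from ring import ana
from scipy.optimize import least_squares
im,d,c,p=ana("w7",0,0)
hs=cv2.cvtColor(im,cv2.COLOR_RGB2HSV)
print("z disc",np.median(p[170:195,225:295,2]))
m=((abs(p[...,2]-.0217)<.004)).astype(np.uint8); m[:140]=0;m[:,:195]=0;m[:,325:]=0
ct=max(cv2.findContours(m,cv2.RETR_EXTERNAL,cv2.CHAIN_APPROX_NONE)[0],key=cv2.contourArea)[:,0]
sel=ct[(ct[:,1]<208)&((ct[:,1]<190)|(ct[:,0]<212)|(ct[:,0]>306))]
print(cv2.boundingRect(ct),len(sel))
W=raym(c,sel,.0215)
print("free",circ(W))
for R in (.0392,.040):
    r=least_squares(lambda q:np.hypot(W[:,0]-q[0],W[:,1]-q[1])-R,[.636,.112]); print(R,r.x,np.std(r.fun))
vis=im.copy(); cv2.drawContours(vis,[sel[:,None]],-1,(0,255,0),-1); 
for q in sel: vis[q[1],q[0]]=(0,255,0)
cv2.imwrite("pics/b7.png",cv2.resize(vis[140:260,190:330],None,fx=4,fy=4,interpolation=0)[:,:,::-1])
E
```

```text
z disc 0.021766574901835936
(206, 155, 105, 77) 150
free (array([0.63592669, 0.11264722, 0.03896472]), np.float64(0.0002403234161186114))
0.0392 [0.63595761 0.11235377] 0.0002581252882622348
0.04 [0.63606328 0.11135   ] 0.0004750665112196995
```

View pics/b7.png

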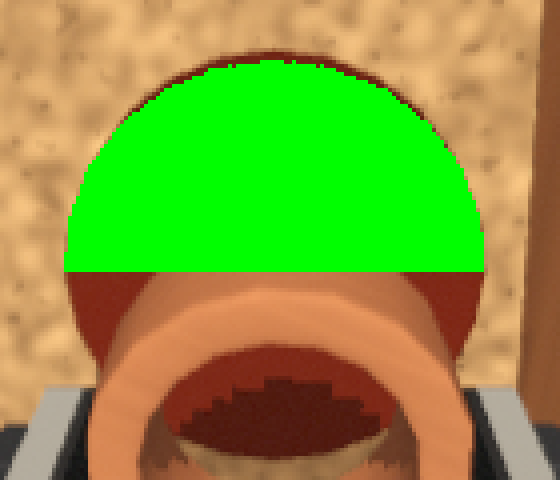

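```bash
python3 -m inch '1 1.5 0 -0.06 0 0.13 0; 1 1.5 0 0 0 0 0; 1 0.9 0 0 0 0 0; 1 0.3 0 0 0 0 0; 1 0 0 0 0 0 0'; python3 -m inch '1 0 0 0 0 0 0; 1 0 0 0 0 0 0; 1 0 0 0 0 0 0; 1 0 0 0 0 0 0; 1 0 0 0 0 0 0'; python3 - <<'E'
from h import *
im,d,c=shot("w8")
to(.6366,.1143,.0336,6.2); tilt()
E
```

```text
t: 10.98
tcp_pos: [0.6362, 0.1096, 0.0339]
tool_rot: [178.4, 89.8, -175.4]
wrist_force: [-0.2, 0.1, -2.5]
finger_gap: 0.582
t: 11.4
tcp_pos: [0.6369, 0.1098, 0.0342]
tool_rot: [179.4, 89.9, -174.4]
wrist_force: [-0.1, -1.4, -1.9]
finger_gap: 0.579
turn wx 0.00 | shift before turn (cm) [0.06 0.45 0.02] | after turn [0.06 0.45 0.02]
turn wx -180.00 | shift before turn (cm) [0.06 0.45 0.02] | after turn [ 0.06 -0.45 -0.02]
tcp [0.6369 0.1098 0.0342] jaw 6.2 toolx [-2.2e-03 -2.0e-04 -1.0e+00] j [-17.6  56.3   7.   93.1 -11.2  31.4   2.1] gap 0.581 F [ 0.2 -0.3 -1.4] t 11.45
fix turn (deg, tool axes) [ 0.   -0.13 -0.  ]
```

View pics/w8.png

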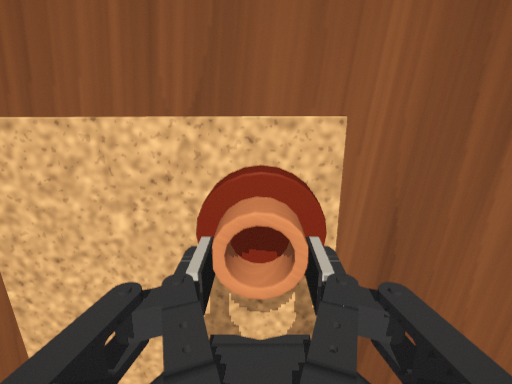

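```bash
python3 -m inch '1 0.04 0 0 0 -0.13 0; 1 0.04 0 0 0 0 0; 1 0.02 0 0 0 0 0; 1 0 0 0 0 0 0; 1 0 0 0 0 0 0'; python3 -m inch '0 0 0 0 0 0 0; -0.3 0 0 0 0 0 0; -0.5 0 0 0 0 0 0; -0.6 0 0 0 0 0 0; -1 0 0 0 0 0 0'; python3 -m inch '-1 0 0 0 0 0 0; -1 -3 0 0 0 0 0; -1 -4 0 0 0 0 0; -1 -4 0 0 0 0 0; -1 -4 0 0 0 0 0'; python3 -m inch '-1 0 0 0 0 0 0; -1 0 0 0 0 0 0; -1 0 0 0 0 0 0; -1 0 0 0 0 0 0; -1 0 0 0 0 0 0';python3 - <<'E'
from h import *
im,d,c=shot("w9")
to(.6366,.1143,.0336,6.2); tilt()
E
```

```text
t: 11.87
tcp_pos: [0.637, 0.1098, 0.0337]
tool_rot: [10.7, 90.0, 16.9]
wrist_force: [-1.4, 0.2, 4.1]
finger_gap: 0.579
t: 12.28
tcp_pos: [0.6369, 0.1098, 0.033]
tool_rot: [167.7, 90.0, 173.9]
wrist_force: [-0.3, -0.7, 0.6]
finger_gap: 0.918
t: 12.7
tcp_pos: [0.6365, 0.1096, 0.1846]
tool_rot: [-168.4, 90.0, -162.2]
wrist_force: [0.5, 0.2, 0.6]
finger_gap: 1.004
t: 13.12
tcp_pos: [0.6357, 0.1096, 0.1815]
tool_rot: [-176.5, 89.8, -170.3]
wrist_force: [-0.8, -0.2, -0.1]
finger_gap: 0.998
turn wx 0.01 | shift before turn (cm) [14.8   0.46  0.17] | after turn [14.8   0.46  0.17]
turn wx -179.99 | shift before turn (cm) [14.8   0.46  0.17] | after turn [14.8  -0.45 -0.08]
tcp [0.6359 0.1097 0.1816] jaw 6.21 toolx [-3.e-03 -6.e-04 -1.e+00] j [-19.1  44.7   9.9  89.2  -9.5  47.1   0.7] gap 1.001 F [-0.1 -0.5  0.1] t 13.17
fix turn (deg, tool axes) [ 0.   -0.18  0.01]
```

View pics/w9.png

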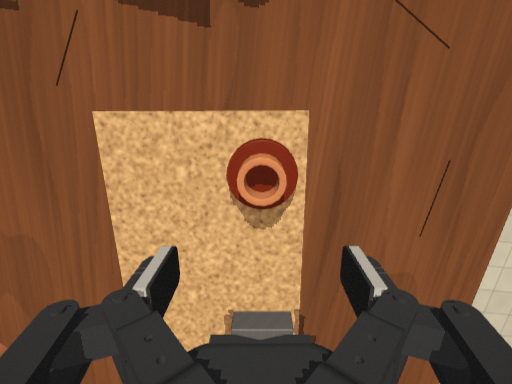

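```bash
python3 - <<'E'
from h import *
from ring import ana
im,d,c,p=ana("w9",0,0)
sub=np.zeros(d.shape,bool); sub[125:220,215:310]=1
for nm,z0,tol in (("ring",.0477,.002),("stand",.0217,.003)):
    m=((abs(p[...,2]-z0)<tol)&sub)
    m=cv2.morphologyEx(m.astype(np.uint8),cv2.MORPH_CLOSE,np.ones((3,3)))
    print(nm,"z",np.median(p[m>0][:,2]))
    if nm=="stand": m=((p[...,2]>.0187)&sub).astype(np.uint8)
    ct=max(cv2.findContours(m,cv2.RETR_EXTERNAL,cv2.CHAIN_APPROX_NONE)[0],key=cv2.contourArea)[:,0]
    W=raym(c,ct,z0); q,e=circ(W); print(q,e,cv2.boundingRect(ct))
    b=raym(c,ct,z0); print((b.max(0)+b.min(0))/2)
hs=cv2.cvtColor(im,cv2.COLOR_RGB2HSV)
# ring by colour inner hole
cv2.imwrite("pics/b9.png",cv2.resize(im[125:225,210:315],None,fx=5,fy=5,interpolation=0)[:,:,::-1])
E
```

```text
ring z 0.04756159106823915
[0.63537152 0.11207194 0.02502537] 0.0003248882022741413 (236, 157, 51, 49)
[0.63525993 0.11215444]
stand z 0.02165591246524673
[0.63601891 0.11224664 0.03905738] 0.00035756099548245107 (226, 139, 72, 71)
[0.63593225 0.11156645]
```

View pics/b9.png

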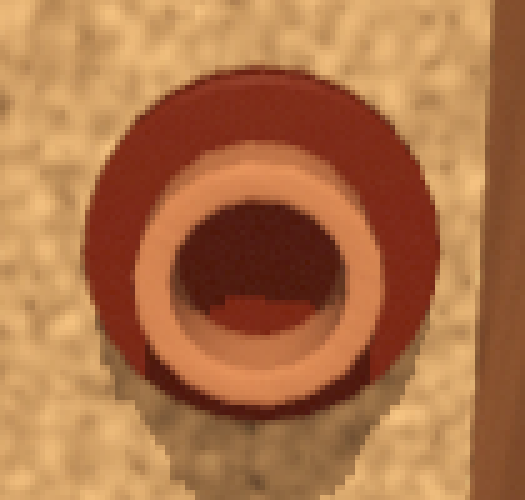

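```bash
python3 -m inch '-1 0 3 -1.5 0 -0.18 0; -1 0 3 -1.5 0 0 0; -1 0 3 -1.5 0 0 0; -1 0 3 -1.5 0 0 0; -1 0 3 -1.5 0 0 0'; python3 -m inch '-1 0 3 -1.5 0 0 0; -1 0 3 -1.5 0 0 0; -1 0 3 -1.5 0 0 0; -1 0 2.4 -1.3 0 0 0; -1 0 0 0 0 0 0';  python3 -m inch '-1 0 0 0 0 0 0; -1 0 0 0 0 0 0; -1 0 0 0 0 0 0; -1 0 0 0 0 0 0; -1 0 0 0 0 0 0'; python3 - <<'E'
from h import *
im,d,c=shot("w10")
to(.475,.36,.18,6.2); tilt()
for r in masks_of("wrist","cap_mid")[:3]:
    m=r["pixels"]; p=pts("",d,c,m); print("cap",r["score"],np.round(r["rect"]),np.median(p,0),np.percentile(p[:,2],[5,50,95]))
E
```

```text
t: 13.58
tcp_pos: [0.5447, 0.2517, 0.1821]
tool_rot: [-17.9, 89.9, -11.7]
wrist_force: [0.8, 0.9, -0.2]
finger_gap: 1.002
t: 14.0
tcp_pos: [0.4702, 0.3653, 0.1815]
tool_rot: [112.1, 89.7, 119.0]
wrist_force: [-0.7, 1.0, -0.3]
finger_gap: 1.001
t: 14.42
tcp_pos: [0.477, 0.3566, 0.1829]
tool_rot: [-9.2, 89.8, -3.1]
wrist_force: [0.4, 0.4, -0.1]
finger_gap: 1.001
turn wx -0.10 | shift before turn (cm) [ 0.29  0.33 -0.15] | after turn [ 0.29  0.33 -0.15]
turn wx 179.90 | shift before turn (cm) [ 0.29  0.33 -0.15] | after turn [ 0.29 -0.33  0.15]
tcp [0.4768 0.3568 0.1829] jaw 6.1 toolx [ 0.0034 -0.     -1.    ] j [-48.6  41.2  12.8  98.7 -12.6  41.3 -23.3] gap 0.999 F [-0.4 -0.5 -0.5] t 14.47
fix turn (deg, tool axes) [0.   0.19 0.02]
cap 0.74 [233. 149. 286. 205.] [0.47424784 0.35935014 0.03668247] [0.01145906 0.03668247 0.04565695]
```

View pics/w10.png

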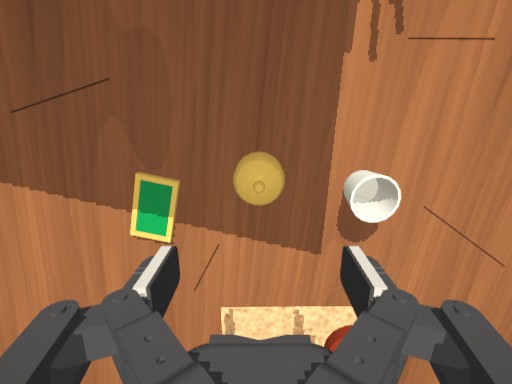

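```bash
python3 - <<'E'
from h import *
im,d,c=shot("w10b")
print("finial",ray(c,259,186,.0527))
r=masks_of("wrist","cap_mid")[0]; m=r["pixels"]
ct=max(cv2.findContours(m.astype(np.uint8),cv2.RETR_EXTERNAL,cv2.CHAIN_APPROX_NONE)[0],key=cv2.contourArea)[:,0]
print(circ(raym(c,ct,.0227)))
lo=ct[ct[:,1]>180]; print("lower half",circ(raym(c,lo,.0227)))
cv2.imwrite("pics/b10.png",cv2.resize(im[135:220,215:305],None,fx=6,fy=6,interpolation=0)[:,:,::-1])
for r in masks_of("wrist","green_mid")[:2]:
    ct=max(cv2.findContours(r["pixels"].astype(np.uint8),cv2.RETR_EXTERNAL,cv2.CHAIN_APPROX_NONE)[0],key=cv2.contourArea)[:,0]
    print("green",r["score"],r["rect"],cv2.minAreaRect((raym(c,ct,.007)*1000).astype(np.float32)))
E
```

```text
finial [0.47539899 0.35542097 0.0527    ]
(array([0.47516601, 0.35455522, 0.02930418]), np.float64(0.0008792069015537565))
lower half (array([0.47506487, 0.35313947, 0.02852508]), np.float64(0.00038638177067311385))
green 0.57 [126.2, 172.6, 178.4, 243.4] ((353.73724365234375, 301.4007568359375), (83.21369934082031, 51.692665100097656), 83.39222717285156)
```

View pics/b10.png

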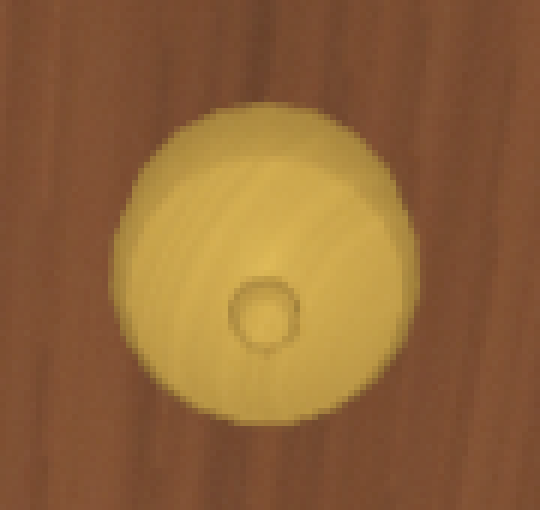

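```bash
python3 -m inch '-1 3.4 -0.26 0 0 0.09 0; -1 3.4 0 0 0 0 0; -1 3.4 0 0 0 0 0; -1 3.4 0 0 0 0 0; -1 0 0 0 0 0 0'; python3 -m inch '-1 2.4 0 0 0 0 0; -1 0.9 0 0 0 0 0; -1 0 0 0 0 0 0; -1 0 0 0 0 0 0; -1 0 0 0 0 0 0';  python3 - <<'E'
from h import *
im,d,c=shot("w11")
to(.475,.36,.013,6.2); tilt()
E
```

```text
t: 15.08
tcp_pos: [0.4727, 0.3528, 0.0411]
tool_rot: [-146.9, 89.4, -140.7]
wrist_force: [-1.1, 0.4, 0.2]
finger_gap: 1.004
t: 15.5
tcp_pos: [0.4777, 0.3559, 0.0157]
tool_rot: [18.3, 89.8, 24.5]
wrist_force: [0.9, -0.3, 0.9]
finger_gap: 0.999
turn wx 0.00 | shift before turn (cm) [ 0.27  0.43 -0.23] | after turn [ 0.27  0.43 -0.23]
turn wx -180.00 | shift before turn (cm) [ 0.27  0.43 -0.23] | after turn [ 0.27 -0.43  0.22]
tcp [0.4777 0.356  0.0157] jaw 6.2 toolx [ 0.0038  0.0018 -1.    ] j [-45.3  55.6   7.3 102.9 -15.9  22.2 -20.2] gap 1.0 F [-0.5  0.4  0.9] t 15.55
fix turn (deg, tool axes) [ 0.    0.23 -0.08]
```

View pics/w11.png

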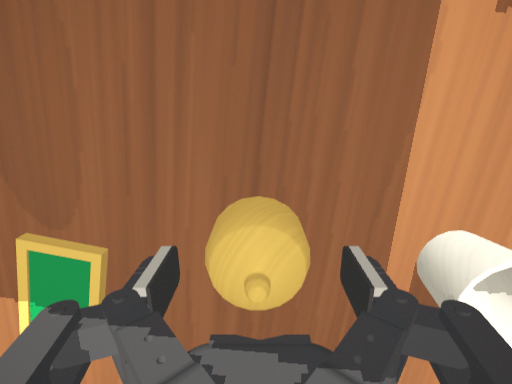

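```bash
python3 -m inch '-1 0.2 -0.15 0 0 0 0; -1 0 0 0 0 0 0; 1 0 0 0 0 0 0; 1 0 0 0 0 0 0; 1 0 0 0 0 0 0'; python3 -m inch '1 0 0 0 0 0 0; 1 0 0 0 0 0 0; 1 0 0 0 0 0 0; 1 0 0 0 0 0 0; 1 0 0 0 0 0 0';  python3 - <<'E'
from h import *
im,d,c=shot("w12")
to(.475,.36,.013,6.2); tilt()
E
```

```text
t: 15.97
tcp_pos: [0.4768, 0.3538, 0.0128]
tool_rot: [10.8, 89.9, 17.0]
wrist_force: [-2.2, -0.9, 8.2]
finger_gap: 0.644
t: 16.38
tcp_pos: [0.4768, 0.3539, 0.0129]
tool_rot: [13.3, 89.9, 19.6]
wrist_force: [-1.2, -0.8, 8.1]
finger_gap: 0.643
turn wx 0.01 | shift before turn (cm) [-0.01  0.63 -0.11] | after turn [-0.01  0.63 -0.11]
turn wx -179.99 | shift before turn (cm) [-0.01  0.63 -0.11] | after turn [-0.01 -0.63  0.11]
tcp [0.4768 0.3538 0.0129] jaw 6.21 toolx [ 1.3e-03  4.0e-04 -1.0e+00] j [-45.1  55.8   7.1 103.1 -15.9  22.  -20.1] gap 0.641 F [-2.2 -0.8  8.8] t 16.43
fix turn (deg, tool axes) [ 0.    0.08 -0.02]
```

View pics/w12.png

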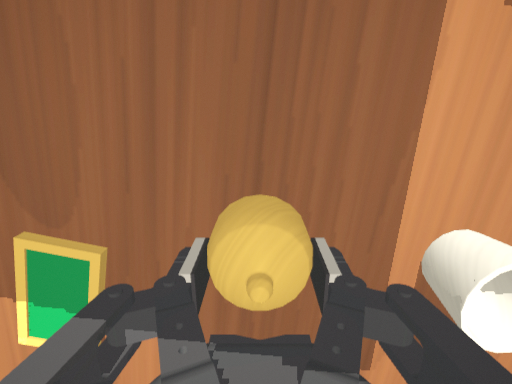

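```bash
python3 -m inch '1 -2 0 0 0 0 0; 1 -2.5 0 0 0 0 0; 1 -2.5 0 0 0 0 0; 1 -2.5 0 0 0 0 0; 1 -2 0 0 0 0 0'; python3 -m inch '1 0 -3 1.5 0 0 0; 1 0 -3 1.5 0 0 0; 1 0 -3 1.5 0 0 0; 1 0 -3 1.5 0 0 0; 1 0 -3 1.5 0 0 0';  python3 -m inch '1 0 -3 1.5 0 0 0; 1 0 -3 1.5 0 0 0; 1 0 -3 1.5 0 0 0; 1 0 -1.8 1.3 0 0 0; 1 0 0 0 0 0 0'; python3 -m inch '1 0 0 0 0 0 0; 1 0 0 0 0 0 0; 1 0 0 0 0 0 0; 1 0 0 0 0 0 0; 1 0 0 0 0 0 0'; python3 - <<'E'
from h import *
im,d,c=shot("w13")
to(.637,.112,.062,6.2); tilt()
E
```

```text
t: 16.85
tcp_pos: [0.4767, 0.3538, 0.1284]
tool_rot: [7.0, 89.9, 13.2]
wrist_force: [0.8, 0.3, -1.0]
finger_gap: 0.643
t: 17.27
tcp_pos: [0.5676, 0.2113, 0.1267]
tool_rot: [-21.3, 90.0, -15.1]
wrist_force: [0.4, 0.9, -2.4]
finger_gap: 0.641
t: 17.68
tcp_pos: [0.6403, 0.1034, 0.1271]
tool_rot: [-51.5, 89.6, -45.8]
wrist_force: [0.3, -0.2, -1.2]
finger_gap: 0.64
t: 18.1
tcp_pos: [0.6362, 0.113, 0.1271]
tool_rot: [28.6, 89.9, 34.9]
wrist_force: [0.6, -0.1, -2.4]
finger_gap: 0.642
turn wx 0.09 | shift before turn (cm) [ 6.51 -0.08  0.05] | after turn [ 6.51 -0.08  0.05]
turn wx -179.91 | shift before turn (cm) [ 6.51 -0.08  0.05] | after turn [ 6.51  0.07 -0.06]
tcp [0.6364 0.1127 0.1271] jaw 6.29 toolx [ 1.2e-03  5.0e-04 -1.0e+00] j [-18.3  48.6   7.8  91.5  -9.1  40.5   0.1] gap 0.646 F [-0.7  0.5 -2.1] t 18.15
fix turn (deg, tool axes) [ 0.    0.07 -0.02]
```

View pics/w13.png

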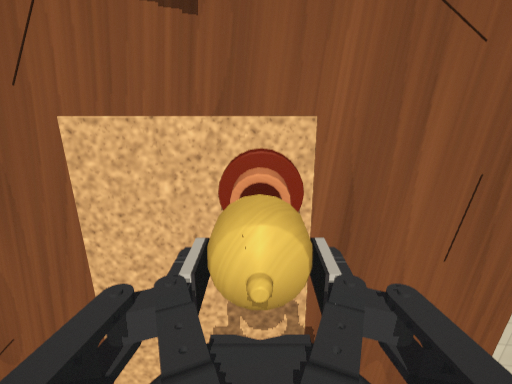

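```bash
python3 - <<'E'
from h import *
from ring import ana
im,d,c,p=ana("w13",0,0)
cv2.imwrite("pics/b13.png",cv2.resize(im[140:320,200:320],None,fx=5,fy=5,interpolation=2)[:,:560][::,:,::-1][:600] if 0 else cv2.resize(im[265:315,230:290],None,fx=10,fy=10,interpolation=2)[:,:,::-1])
print(p[285:290,255:264,2].round(4))
# ring outer edge: top part, depth-based
from scipy.optimize import least_squares
m=(abs(p[...,2]-.0477)<.003).astype(np.uint8); m[:150]=0; m[205:]=0; m[:,:220]=0; m[:,312:]=0
ct=max(cv2.findContours(m,cv2.RETR_EXTERNAL,cv2.CHAIN_APPROX_NONE)[0],key=cv2.contourArea)[:,0]
W=raym(c,ct,.0477)
# outer: farther
q0=np.array([.6354,.1121]); r=np.hypot(*(W-q0).T); W=W[r>.023]
f=least_squares(lambda q:np.hypot(W[:,0]-q[0],W[:,1]-q[1])-.0251,q0,loss='soft_l1',f_scale=.0005); print("ring",f.x,np.std(f.fun),len(W))
for uv in ((259.5,289),(259.5,287)): print("finial",uv,ray(c,*uv,.1669))
# cap silhouette upper part: skirt? widest
m=(p[...,2]>.12).astype(np.uint8); 
E
```

```text
[[0.1664 0.1654 0.1654 0.1668 0.1653 0.1659 0.1656 0.1659 0.1662]
 [0.1654 0.1655 0.166  0.1664 0.1673 0.1659 0.1661 0.1652 0.1665]
 [0.1667 0.1665 0.1664 0.1669 0.1665 0.1659 0.1664 0.1671 0.1661]
 [0.1679 0.1653 0.1664 0.1671 0.1664 0.1664 0.1667 0.1673 0.1664]
 [0.1667 0.1662 0.1671 0.1673 0.1665 0.1661 0.1681 0.1661 0.1671]]
ring [0.63529644 0.11234423] 0.00036752231312184205 91
finial (259.5, 289) [0.63446037 0.11499503 0.1669    ]
finial (259.5, 287) [0.63435043 0.11599616 0.1669    ]
```

View pics/b13.png

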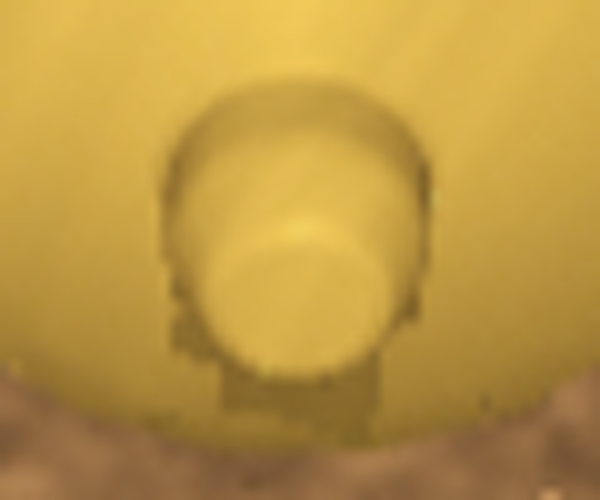

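```bash
python3 -m inch '1 2 0.03 0.05 0 0 0; 1 2 0 0 0 0 0; 1 1.5 0 0 0 0 0; 1 0.5 0 0 0 0 0; 1 0.2 0 0 0 0 0'; python3 -m inch '1 0 0 0 0 0 0; 1 0 0 0 0 0 0; 1 0 0 0 0 0 0; 1 0 0 0 0 0 0; 1 0 0 0 0 0 0'; python3 - <<'E'
from h import *
im,d,c=shot("w14")
to(.637,.112,.062,6.2); tilt()
E
```

```text
t: 18.57
tcp_pos: [0.6365, 0.1123, 0.0641]
tool_rot: [-173.9, 90.0, -167.6]
wrist_force: [-0.9, -0.5, -2.0]
finger_gap: 0.639
t: 18.98
tcp_pos: [0.6378, 0.1121, 0.0658]
tool_rot: [3.2, 89.8, 9.4]
wrist_force: [-0.3, -0.2, -3.3]
finger_gap: 0.64
turn wx 0.00 | shift before turn (cm) [ 0.37 -0.   -0.08] | after turn [ 0.37 -0.   -0.08]
turn wx -180.00 | shift before turn (cm) [ 0.37 -0.   -0.08] | after turn [0.37 0.   0.07]
tcp [0.6377 0.1121 0.0657] jaw 6.2 toolx [ 2.6e-03  5.0e-04 -1.0e+00] j [-17.6  53.5   6.8  92.8  -9.7  34.1   0.6] gap 0.645 F [ 0.   0.3 -2.4] t 19.03
fix turn (deg, tool axes) [ 0.    0.15 -0.01]
```

View pics/w14.png

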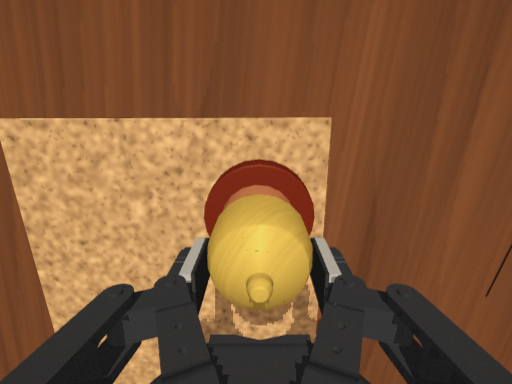

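```bash
python3 -m inch '1 0.15 0 -0.05 0 0.07 0; 1 0.15 0 0 0 0 0; 1 0.06 0 0 0 0 0; 1 0 0 0 0 0 0; 1 0 0 0 0 0 0'; python3 - <<'E'
from h import *
to(.637,.112,.062,6.2)
E
```

```text
t: 19.45
tcp_pos: [0.637, 0.112, 0.062]
tool_rot: [14.1, 90.0, 20.3]
wrist_force: [-1.5, 0.7, 5.4]
finger_gap: 0.642
turn wx 0.00 | shift before turn (cm) [ 0. -0.  0.] | after turn [ 0. -0.  0.]
turn wx -180.00 | shift before turn (cm) [ 0. -0.  0.] | after turn [ 0.  0. -0.]
tcp [0.637 0.112 0.062] jaw 6.2 toolx [ 6.e-04  2.e-04 -1.e+00] j [-17.6  53.8   6.7  92.9  -9.7  33.8   0.7] gap 0.642 F [-1.5  0.7  5.4] t 19.45
```

Contact (5 N) at exactly the expected height. Release.

```bash
python3 -m inch '-0.3 0 0 0 0 0 0; -0.5 0 0 0 0 0 0; -0.6 0 0 0 0 0 0; -0.8 0 0 0 0 0 0; -1 0 0 0 0 0 0'; python3 -m inch '-1 -2 0 0 0 0 0; -1 -3 0 0 0 0 0; -1 -4 0 0 0 0 0; -1 -4 0 0 0 0 0; -1 -3 0 0 0 0 0'; python3 -m inch '-1 0 0 0 0 0 0; -1 0 0 0 0 0 0; -1 0 0 0 0 0 0; -1 0 0 0 0 0 0; -1 0 0 0 0 0 0';python3 - <<'E'
from h import *
im,d,c=shot("w15")
im2,d2=get_image("scene"); cv2.imwrite("pics/s15.png",cv2.resize(im2[120:260,200:400],None,fx=3,fy=3)[:,:,::-1])
to(.48,-.344,.2,6.2); tilt()
E
```

```text
t: 19.87
tcp_pos: [0.637, 0.112, 0.0613]
tool_rot: [2.9, 90.0, 9.1]
wrist_force: [-0.6, 0.0, -0.1]
finger_gap: 0.995
t: 20.28
tcp_pos: [0.6378, 0.1119, 0.2248]
tool_rot: [1.9, 89.8, 8.1]
wrist_force: [0.9, 0.0, 0.9]
finger_gap: 1.0
t: 20.7
tcp_pos: [0.6358, 0.1119, 0.2198]
tool_rot: [-174.9, 89.8, -168.7]
wrist_force: [0.2, -0.3, -0.0]
finger_gap: 1.001
turn wx 0.01 | shift before turn (cm) [  2.07 -43.63 -20.45] | after turn [  2.07 -43.63 -20.45]
turn wx -179.99 | shift before turn (cm) [  2.07 -43.63 -20.45] | after turn [ 1.97 43.64 20.45]
tcp [0.6362 0.1119 0.2202] jaw 6.21 toolx [-1.9e-03 -4.0e-04 -1.0e+00] j [-19.1  42.1   9.5  87.   -8.1  51.7  -0.8] gap 0.999 F [ 0.5 -0.6  0.3] t 20.8
fix turn (deg, tool axes) [ 0.   -0.11  0.01]
```

View pics/w15.png

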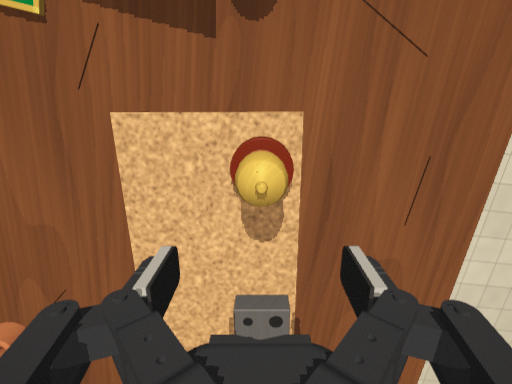

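View pics/s15.png

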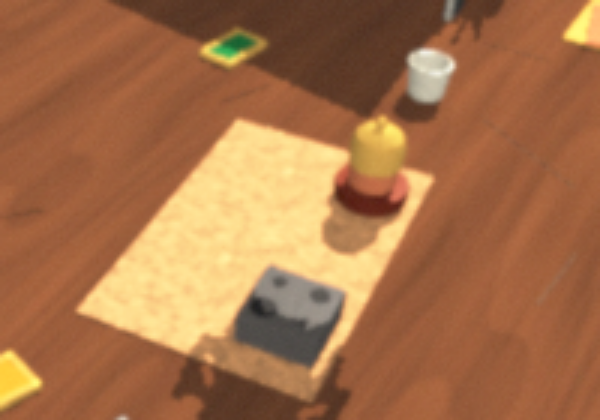

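```bash
python3 - <<'E'
from h import *
from ring import ana
im,d,c,p=ana("w3",0,0)
hs=cv2.cvtColor(im,cv2.COLOR_RGB2HSV)
m=((hs[...,1]>150)&(hs[...,2]>170)&(hs[...,0]>15)&(hs[...,0]<32)).astype(np.uint8); m[:150]=0; m[:,:300]=0
ct=max(cv2.findContours(m,cv2.RETR_EXTERNAL,cv2.CHAIN_APPROX_NONE)[0],key=cv2.contourArea)[:,0]
print(cv2.boundingRect(ct),cv2.minAreaRect((raym(c,ct,.0067)*1000).astype(np.float32)))
m=((hs[...,2]<70)|((hs[...,1]<60)&(hs[...,2]>130))).astype(np.uint8); m[:190]=0; m[285:]=0; m[:,:400]=0; m[:,465:]=0
m=cv2.morphologyEx(m,cv2.MORPH_CLOSE,np.ones((5,5)))
ct=max(cv2.findContours(m,cv2.RETR_EXTERNAL,cv2.CHAIN_APPROX_NONE)[0],key=cv2.contourArea)[:,0]
print("punch",cv2.boundingRect(ct),cv2.minAreaRect((raym(c,ct,.0107)*1000).astype(np.float32)))
E
```

```text
(318, 182, 66, 65) ((481.1114501953125, -344.6280517578125), (82.28511047363281, 54.42020034790039), 72.34622192382812)
punch (408, 201, 46, 75) ((591.850341796875, -362.7371826171875), (111.4547348022461, 25.347068786621094), 79.58654022216797)
```

```bash
python3 -m inch '-1 0 -3.6 -1.7 0 0 0; -1 0 -3.6 -1.7 0 0 0; -1 0 -3.6 -1.7 0 0 0; -1 0 -3.6 -1.7 0 0 0; -1 0 -3.6 -1.7 0 0 0'; python3 -m inch '-1 0 -3.6 -1.7 0 0 0; -1 0 -3.6 -1.7 0 0 0; -1 0 -3.6 -1.7 0 0 0; -1 0.5 -3.6 -1.7 0 0 0; -1 0.5 -3.6 -1.7 0 0 0'; python3 -m inch '-1 1 -3.6 -1.7 0 0 0; -1 1 -3.6 -1.7 0 0 0; -1 1 0 0 6 0 0; -1 1 0 0 6 0 0; -1 1 0 0 6 0 0'; python3 -m inch '-1 1 0 0 6 0 0; -1 0 0 0 0 0 0; -1 0 0 0 0 0 0; -1 0 0 0 0 0 0; -1 0 0 0 0 0 0'; python3 - <<'E'
from h import *
im,d,c=shot("w16")
for r in masks_of("wrist","amber_mid")[:2]:
    ct=max(cv2.findContours(r["pixels"].astype(np.uint8),cv2.RETR_EXTERNAL,cv2.CHAIN_APPROX_NONE)[0],key=cv2.contourArea)[:,0]
    print("amber",r["score"],np.round(r["rect"]),cv2.minAreaRect((raym(c,ct,.0067)*1000).astype(np.float32)))
to(.482,-.3445,.014,-17.7); tilt()
E
```

```text
t: 21.22
tcp_pos: [0.5708, -0.0777, 0.221]
tool_rot: [-178.5, 90.0, -172.3]
wrist_force: [-0.1, -0.1, -0.0]
finger_gap: 1.003
t: 21.63
tcp_pos: [0.506, -0.266, 0.2112]
tool_rot: [0.5, 90.0, 6.7]
wrist_force: [-0.2, -0.4, -0.0]
finger_gap: 0.997
t: 22.05
tcp_pos: [0.4798, -0.3408, 0.1604]
tool_rot: [139.6, 90.0, 127.4]
wrist_force: [0.6, 0.4, 0.0]
finger_gap: 0.998
t: 22.47
tcp_pos: [0.4811, -0.3398, 0.152]
tool_rot: [-0.9, 89.9, -18.6]
wrist_force: [-0.3, -0.1, 0.6]
finger_gap: 0.999
amber 0.59 [239. 145. 287. 221.] ((482.21746826171875, -344.484130859375), (80.52018737792969, 50.00930404663086), 72.2476806640625)
turn wx -0.04 | shift before turn (cm) [13.81 -0.42  0.21] | after turn [13.81 -0.42  0.21]
turn wx 179.96 | shift before turn (cm) [13.81 -0.42  0.21] | after turn [13.8   0.42 -0.25]
tcp [ 0.4811 -0.3398  0.152 ] jaw -17.74 toolx [ 1.5e-03 -4.0e-04 -1.0e+00] j [ 24.6  43.1  10.8 101.2 -12.4  36.8  24.7] gap 1.001 F [-0.5 -0.  -0.6] t 22.57
fix turn (deg, tool axes) [ 0.    0.09 -0.  ]
```

View pics/w16.png

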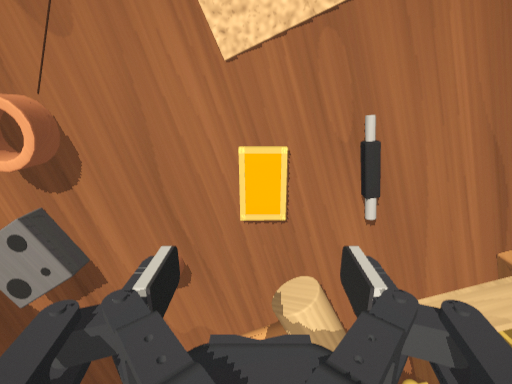

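```bash
python3 - <<'E'
from h import *
from ring import ana
for n,tz,(u0,u1) in (("w16",.152,(140,182)),("w13",.1271,(175,212)),("w6",.1483,(175,215))):
    im,d,c,p=ana(n,0,0)
    R=p[235:320,u0:u1]; ok=(d[235:320,u0:u1]>0)&(d[235:320,u0:u1]<.2)
    q=R[ok]; print(n,"fingertip min z rel tcp",np.percentile(q[:,2],[0.5,2,5,20])-tz)
E
```

```text
w16 fingertip min z rel tcp [0.01288173 0.01426134 0.01684637 0.02417544]
w13 fingertip min z rel tcp [0.00688935 0.00950754 0.01167135 0.01913219]
w6 fingertip min z rel tcp [0.00643479 0.00945659 0.01262538 0.02146669]
```

```bash
python3 -m inch '-1 3 -0.43 0.22 0 0 0; -1 3 0 0 0 0 0; -1 3 0 0 0 0 0; -1 3 0 0 0 0 0; -1 1.5 0 0 0 0 0'; python3 -m inch '-1 1.2 0 0 0 0 0; -1 0.6 0 0 0 0 0; -1 0 0 0 0 0 0; -1 0 0 0 0 0 0; -1 0 0 0 0 0 0'; python3 - <<'E'
from h import *
im,d,c=shot("w17")
to(.482,-.3445,-.003,-17.7); tilt()
E
```

```text
t: 22.98
tcp_pos: [0.4805, -0.3432, 0.0137]
tool_rot: [147.9, 89.8, 130.2]
wrist_force: [-0.2, -0.6, 0.0]
finger_gap: 0.998
t: 23.4
tcp_pos: [0.4824, -0.345, -0.0003]
tool_rot: [-11.9, 89.8, -29.7]
wrist_force: [0.9, -1.0, 0.1]
finger_gap: 0.998
turn wx -0.09 | shift before turn (cm) [ 0.27  0.03 -0.06] | after turn [ 0.27  0.03 -0.06]
turn wx 179.91 | shift before turn (cm) [ 0.27  0.03 -0.06] | after turn [ 0.27 -0.03  0.06]
tcp [ 4.825e-01 -3.449e-01 -3.000e-04] jaw -17.79 toolx [ 0.0024 -0.0014 -1.    ] j [ 27.7  57.    6.1 103.2 -14.8  20.4  27.1] gap 0.998 F [ 0.1  0.1 -0.2] t 23.45
fix turn (deg, tool axes) [0.   0.16 0.03]
```

View pics/w17.png

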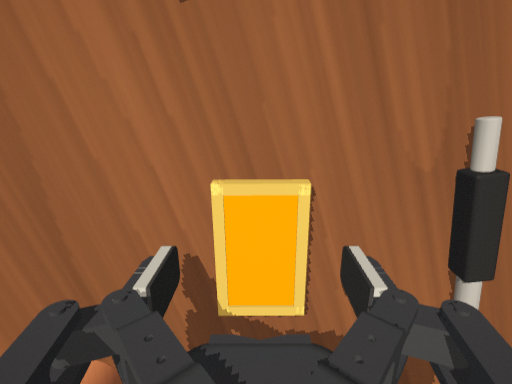

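```bash
python3 -m inch '-1 0.2 0 0 0 0 0; -1 0 0 0 0 0 0; 1 0 0 0 0 0 0; 1 0 0 0 0 0 0; 1 0 0 0 0 0 0'; python3 -m inch '1 0 0 0 0 0 0; 1 0 0 0 0 0 0; 1 0 0 0 0 0 0; 1 0 0 0 0 0 0; 1 0 0 0 0 0 0'; python3 - <<'E'
from h import *
to(.482,-.3445,-.003,-17.7); tilt()
E
python3 -m inch '1 -1 0 0 0 0 0; 1 -2 0 0 0 0 0; 1 -3 0 0 0 0 0; 1 -3 0 0 0 0 0; 1 -2 0 0 0 0 0'; python3 -m inch '1 0 0 0 -6 0 0; 1 0 0 0 -6 0 0; 1 0 0 0 -6 0 0; 1 0 0 0 -6 0 0; 1 0 0 0 0 0 0';python3 -m inch '1 0 0 0 0 0 0; 1 0 0 0 0 0 0; 1 0 0 0 0 0 0; 1 0 0 0 0 0 0; 1 0 0 0 0 0 0'; python3 - <<'E'
from h import *
im,d,c=shot("w18")
to(.482,-.3445,-.003,6.3); tilt()
E
```

```text
t: 23.87
tcp_pos: [0.4818, -0.3444, -0.0034]
tool_rot: [3.5, 89.9, -14.3]
wrist_force: [4.3, 2.5, 28.5]
finger_gap: 0.601
t: 24.28
tcp_pos: [0.4824, -0.3447, -0.0024]
tool_rot: [-2.1, 89.9, -19.9]
wrist_force: [0.3, 0.5, 8.8]
finger_gap: 0.562
turn wx -0.10 | shift before turn (cm) [ 0.06  0.01 -0.04] | after turn [ 0.06  0.01 -0.04]
turn wx 179.90 | shift before turn (cm) [ 0.06  0.01 -0.04] | after turn [ 0.06 -0.01  0.04]
tcp [ 0.4824 -0.3447 -0.0024] jaw -17.8 toolx [ 2.e-03 -7.e-04 -1.e+00] j [ 27.7  57.2   6.  103.2 -14.8  20.2  27.1] gap 0.562 F [0.3 0.5 8.8] t 24.28
fix turn (deg, tool axes) [0.   0.12 0.  ]
t: 24.7
tcp_pos: [0.482, -0.3449, 0.1092]
tool_rot: [-13.2, 89.9, -31.0]
wrist_force: [-0.4, 0.0, -0.9]
finger_gap: 0.566
t: 25.12
tcp_pos: [0.4812, -0.3444, 0.1069]
tool_rot: [26.3, 90.0, 32.7]
wrist_force: [0.3, -0.0, -1.0]
finger_gap: 0.562
t: 25.53
tcp_pos: [0.4815, -0.3442, 0.1064]
tool_rot: [11.2, 90.0, 17.4]
wrist_force: [-0.2, 0.4, -0.5]
finger_gap: 0.561
turn wx -0.12 | shift before turn (cm) [10.94 -0.03  0.04] | after turn [10.94 -0.03  0.04]
turn wx 179.88 | shift before turn (cm) [10.94 -0.03  0.04] | after turn [10.94  0.03 -0.04]
tcp [ 0.4816 -0.3442  0.1064] jaw 6.18 toolx [ 3.e-04  0.e+00 -1.e+00] j [ 29.2  46.8   3.3 101.9  -4.6  31.5  41.5] gap 0.563 F [-0.3  0.3  0.6] t 25.58
fix turn (deg, tool axes) [ 0.    0.02 -0.  ]
```

View pics/w18.png

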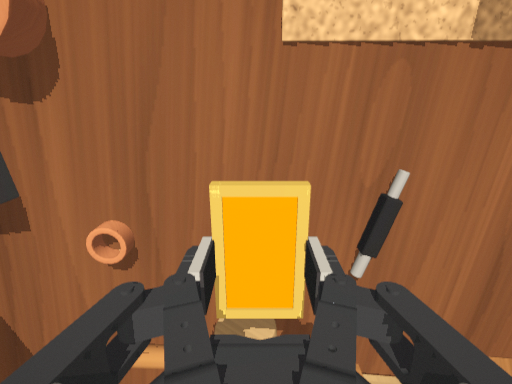

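```bash
python3 -m inch '1 0 3.6 0.78 0 0 0; 1 0 3.6 0.78 0 0 0; 1 0 3.6 0.78 0 0 0; 1 0 3.6 0.78 0 0 0; 1 0 3.6 0.78 0 0 0'; python3 -m inch '1 0 3.6 0.78 0 0 0; 1 0 3.6 0.78 0 0 0; 1 0 3.6 0.78 0 0 0; 1 0 3.6 0.78 0 0 0; 1 0 3.6 0.78 0 0 0'; python3 -m inch '1 0 3.6 0.78 0 0 0; 1 0 3.6 0.78 0 0 0; 1 0 0.48 0 0 0 0; 1 0 0 0 0 0 0; 1 0 0 0 0 0 0'; python3 -m inch '1 0 0 0 0 0 0; 1 0 0 0 0 0 0; 1 0 0 0 0 0 0; 1 0 0 0 0 0 0; 1 0 0 0 0 0 0'; python3 - <<'E'
from h import *
im,d,c=shot("w19")
to(.5277,.1001,.0006,6.25); tilt()
E
```

```text
t: 26.0
tcp_pos: [0.501, -0.1596, 0.1065]
tool_rot: [-2.9, 90.0, 3.3]
wrist_force: [0.7, 1.0, -0.0]
finger_gap: 0.562
t: 26.42
tcp_pos: [0.5203, 0.0239, 0.1066]
tool_rot: [0.7, 90.0, 6.9]
wrist_force: [0.2, -0.4, -0.9]
finger_gap: 0.565
t: 26.83
tcp_pos: [0.5273, 0.0997, 0.1065]
tool_rot: [-69.5, 90.0, -63.2]
wrist_force: [-0.1, 0.0, -0.9]
finger_gap: 0.566
t: 27.25
tcp_pos: [0.5275, 0.0993, 0.1065]
tool_rot: [-12.3, 90.0, -6.2]
wrist_force: [1.3, 0.1, -1.5]
finger_gap: 0.559
turn wx -0.10 | shift before turn (cm) [10.59  0.06  0.03] | after turn [10.59  0.06  0.03]
turn wx 179.90 | shift before turn (cm) [10.59  0.06  0.03] | after turn [10.59 -0.06 -0.04]
tcp [0.5274 0.0995 0.1065] jaw 6.15 toolx [ 4.e-04  1.e-04 -1.e+00] j [-21.5  44.5   9.9 111.7 -16.6  25.1   6.8] gap 0.558 F [ 0.1 -0.5 -0.6] t 27.3
fix turn (deg, tool axes) [ 0.    0.02 -0.  ]
```

View pics/w19.png

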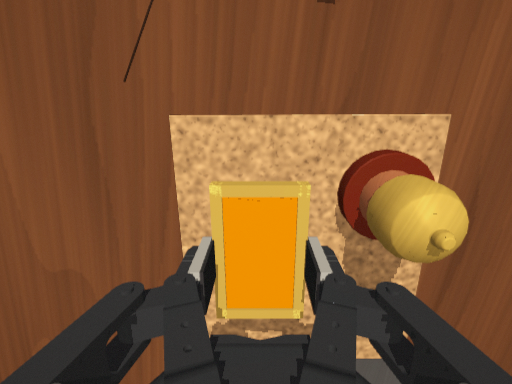

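```bash
python3 - <<'E'
from h import *
from ring import ana
im,d,c,p=ana("w19",0,0)
hs=cv2.cvtColor(im,cv2.COLOR_RGB2HSV)
print("z pane",np.median(p[210:290,235:285,2]))
m=((abs(p[...,2]-.1155)<.004)&(hs[...,1]>110)).astype(np.uint8); m[:,:200]=0;m[:,325:]=0;m[330:]=0
m=cv2.morphologyEx(m,cv2.MORPH_OPEN,np.ones((5,5)))
ct=max(cv2.findContours(m,cv2.RETR_EXTERNAL,cv2.CHAIN_APPROX_NONE)[0],key=cv2.contourArea)[:,0]
print(cv2.boundingRect(ct),cv2.minAreaRect((raym(c,ct,.1155)*1000).astype(np.float32)))
W=raym(c,[(212,186),(309,186),(303,317),(220,317)],.1155); print(W,W.mean(0))
vis=im.copy(); cv2.drawContours(vis,[ct[:,None]],-1,(0,0,255),1)
cv2.imwrite("pics/b19.png",cv2.resize(vis[170:330,195:325],None,fx=3.5,fy=3.5,interpolation=0)[:,:,::-1])
E
```

```text
z pane 0.11427513332628919
(209, 183, 102, 135) ((525.8726196289062, 99.45465087890625), (50.09125518798828, 80.5384750366211), 6.031091213226318)
[[0.49860689 0.13549929]
 [0.54610447 0.1405437 ]
 [0.55528166 0.06206824]
 [0.50748543 0.05703426]] [0.52686961 0.09878637]
```

View pics/b19.png

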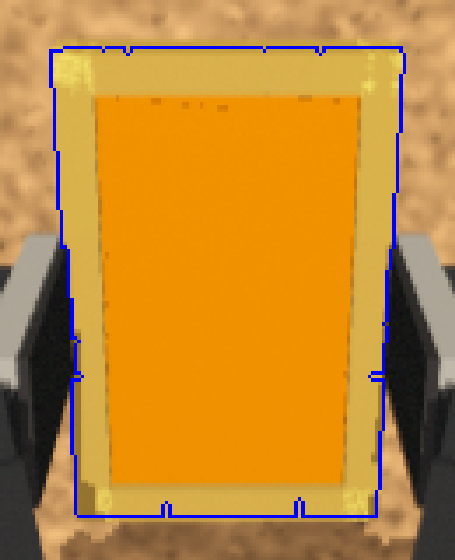

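```bash
python3 -m inch '1 2.5 0.04 0.06 -0.15 0 0; 1 3 0 0 0 0 0; 1 3 0 0 0 0 0; 1 1.5 0 0 0 0 0; 1 0.3 0 0 0 0 0'; python3 -m inch '1 0.1 0 0 0 0 0; 1 0 0 0 0 0 0; 1 0 0 0 0 0 0; 1 0 0 0 0 0 0; 1 0 0 0 0 0 0'; python3 - <<'E'
from h import *
to(.528,.0999,.0006,6.3); tilt()
E
```

```text
t: 27.72
tcp_pos: [0.5261, 0.1001, 0.0008]
tool_rot: [-178.9, 89.7, -172.6]
wrist_force: [-0.2, 0.1, -1.3]
finger_gap: 0.562
t: 28.13
tcp_pos: [0.5287, 0.1007, 0.0035]
tool_rot: [4.3, 89.9, 10.7]
wrist_force: [0.1, 0.1, -0.6]
finger_gap: 0.561
turn wx 0.06 | shift before turn (cm) [ 0.29 -0.07 -0.08] | after turn [ 0.29 -0.07 -0.08]
turn wx -179.94 | shift before turn (cm) [ 0.29 -0.07 -0.08] | after turn [0.29 0.07 0.08]
tcp [0.5287 0.1007 0.0035] jaw 6.36 toolx [ 2.2e-03  4.0e-04 -1.0e+00] j [-18.7  54.9   5.  112.8 -18.5  12.9   8.6] gap 0.561 F [ 0.1  0.1 -0.6] t 28.13
fix turn (deg, tool axes) [ 0.    0.13 -0.01]
```

```bash
python3 -m inch '1 0.15 -0.07 -0.07 0 0.1 0; 1 0.12 0 0 0 0 0; 1 0 0 0 0 0 0; 1 0 0 0 0 0 0; 1 0 0 0 0 0 0'; python3 - <<'E'
from h import *
to(.528,.0999,.0006,6.3); tilt()
E
```

```text
t: 28.55
tcp_pos: [0.5277, 0.0997, 0.0006]
tool_rot: [166.0, 90.0, 172.3]
wrist_force: [-1.3, 0.1, 7.2]
finger_gap: 0.559
turn wx 0.05 | shift before turn (cm) [-0.    0.02  0.03] | after turn [-0.    0.02  0.03]
turn wx -179.95 | shift before turn (cm) [-0.    0.02  0.03] | after turn [-0.   -0.02 -0.03]
tcp [0.5277 0.0997 0.0006] jaw 6.35 toolx [-4.e-04  1.e-04 -1.e+00] j [-18.5  55.2   4.9 112.8 -18.5  12.8   8.7] gap 0.559 F [-1.3  0.1  7.2] t 28.55
fix turn (deg, tool axes) [ 0.   -0.02 -0.01]
```

```bash
python3 -m inch '-0.3 0 0 0 0 0 0; -0.5 0 0 0 0 0 0; -0.6 0 0 0 0 0 0; -0.7 0 0 0 0 0 0; -0.7 0 0 0 0 0 0'; python3 -m inch '-0.7 -2 0 0 0 0 0; -0.7 -3 0 0 0 0 0; -0.8 -4 0 0 0 0 0; -1 -4 0 0 0 0 0; -1 -4 0 0 0 0 0'; python3 -m inch '-1 0 0 0 0 0 0; -1 0 0 0 0 0 0; -1 0 0 0 0 0 0; -1 0 0 0 0 0 0; -1 0 0 0 0 0 0';python3 - <<'E'
from h import *
im,d,c=shot("w20")
to(.354,.3014,.15,-6.6); tilt()
for r in masks_of("wrist","amber_mid")[:2]:
    ct=max(cv2.findContours(r["pixels"].astype(np.uint8),cv2.RETR_EXTERNAL,cv2.CHAIN_APPROX_NONE)[0],key=cv2.contourArea)[:,0]
    print("amber",r["score"],np.round(r["rect"]),cv2.minAreaRect((raym(c,ct,.0097)*1000).astype(np.float32)))
E
```

```text
t: 28.97
tcp_pos: [0.5273, 0.0997, -0.0003]
tool_rot: [179.0, 89.9, -174.6]
wrist_force: [0.1, -0.5, -0.6]
finger_gap: 0.845
t: 29.38
tcp_pos: [0.5269, 0.0996, 0.1713]
tool_rot: [-178.7, 89.9, -172.4]
wrist_force: [1.5, 0.6, -0.1]
finger_gap: 1.003
t: 29.8
tcp_pos: [0.5265, 0.0996, 0.1683]
tool_rot: [-176.4, 89.7, -170.0]
wrist_force: [-0.8, 0.1, 0.3]
finger_gap: 1.0
turn wx 12.95 | shift before turn (cm) [  1.9   21.97 -14.92] | after turn [  1.92  18.06 -19.46]
turn wx -167.05 | shift before turn (cm) [  1.9   21.97 -14.92] | after turn [  1.76 -18.06  19.48]
tcp [0.5266 0.0996 0.1684] jaw 6.35 toolx [-4.3e-03 -8.0e-04 -1.0e+00] j [-23.6  38.9  13.2 109.3 -15.   33.8   5.7] gap 1.0 F [-0.4  0.3  0. ] t 29.85
fix turn (deg, tool axes) [ 0.   -0.25  0.02]
amber 0.96 [239. 139. 289. 214.] ((526.2249755859375, 100.18986511230469), (51.280914306640625, 81.70817565917969), 5.029848098754883)
```

View pics/w20.png

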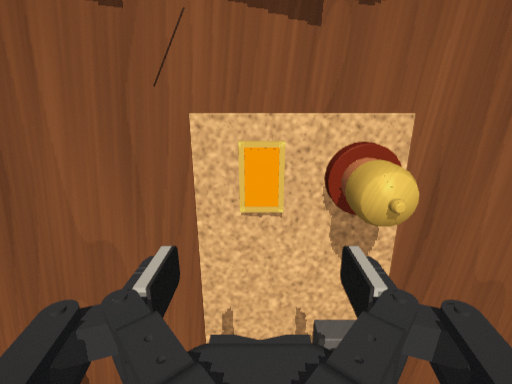

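```bash
python3 - <<'E'
from h import *
from ring import ana
im,d,c,p=ana("w20",0,0)
hs=cv2.cvtColor(im,cv2.COLOR_RGB2HSV)
m=((hs[...,1]>225)&(hs[...,2]>200)&(hs[...,0]<22)).astype(np.uint8); m[:120]=0;m[230:]=0;m[:,300:]=0
ct=max(cv2.findContours(m,cv2.RETR_EXTERNAL,cv2.CHAIN_APPROX_NONE)[0],key=cv2.contourArea)[:,0]
W=raym(c,ct,.0097);print(cv2.boundingRect(ct),cv2.minAreaRect((W*1000).astype(np.float32)))
# side line fits
L=raym(c,[q for q in ct if q[0]<=ct[:,0].min()+3 and 155<q[1]<200],.0097);Rr=raym(c,[q for q in ct if q[0]>=ct[:,0].max()-4 and 155<q[1]<200],.0097)
for W in (L,Rr): x0,v=linefit(W);print(np.degrees(np.arctan2(v[1],v[0])))
E
```

```text
(244, 148, 35, 58) ((526.3428955078125, 99.65587615966797), (37.229454040527344, 64.98217010498047), 6.570690155029297)
-84.5996
-84.26147
```

```bash
python3 -m inch '-1 0 0 0 6.5 0 0; -1 0 0 0 6.5 0 0; -1 0 2.5 -2.7 0 0 0; -1 0 2.5 -2.7 0 0 0; -1 0 2.5 -2.7 0 0 0'; python3 -m inch '-1 0 2.5 -2.7 0 0 0; -1 0.5 2.5 -2.7 0 0 0; -1 0.5 2.5 -2.7 0 0 0; -1 0.5 2.5 -2.7 0 0 0; -1 0 0 0 0 0 0'; python3 -m inch '-1 0 0 0 0 0 0; -1 0 0 0 0 0 0; -1 0 0 0 0 0 0; -1 0 0 0 0 0 0; -1 0 0 0 0 0 0'; cat > pane.py <<'E'
from h import *
def pane(c,thing,z):
    out=None
    for r in masks_of("wrist",thing)[:2]:
        ct=max(cv2.findContours(r["pixels"].astype(np.uint8),cv2.RETR_EXTERNAL,cv2.CHAIN_APPROX_NONE)[0],key=cv2.contourArea)[:,0]
        q=cv2.minAreaRect((raym(c,ct,z)*1000).astype(np.float32)); print(thing,r["score"],np.round(r["rect"]),q); out=out or q
    return out
E
python3 - <<'E'
from pane import *
im,d,c=shot("w21")
pane(c,"green_mid",.0067)
to(.354,.3014,.15,-6.6); tilt()
E
```

```text
t: 30.32
tcp_pos: [0.4549, 0.1839, 0.1692]
tool_rot: [-149.7, 89.9, -156.5]
wrist_force: [-0.1, 2.0, 0.3]
finger_gap: 1.0
t: 30.73
tcp_pos: [0.3531, 0.3017, 0.1531]
tool_rot: [179.8, 89.5, 173.9]
wrist_force: [-0.1, -0.8, 0.6]
finger_gap: 1.003
t: 31.15
tcp_pos: [0.3611, 0.2944, 0.1551]
tool_rot: [-149.7, 89.9, -156.5]
wrist_force: [-0.0, 0.7, 0.0]
finger_gap: 1.001
turn wx -0.15 | shift before turn (cm) [ 0.51  0.58 -0.75] | after turn [ 0.51  0.58 -0.74]
turn wx 179.85 | shift before turn (cm) [ 0.51  0.58 -0.75] | after turn [ 0.51 -0.58  0.75]
tcp [0.3607 0.2948 0.1551] jaw -6.75 toolx [-1.e-03 -1.e-04 -1.e+00] j [-56.1  37.1  18.  121.7 -26.4  24.9 -24.1] gap 0.999 F [0.  0.1 0.2] t 31.25
fix turn (deg, tool axes) [ 0.   -0.06  0.01]
```

View pics/w21.png

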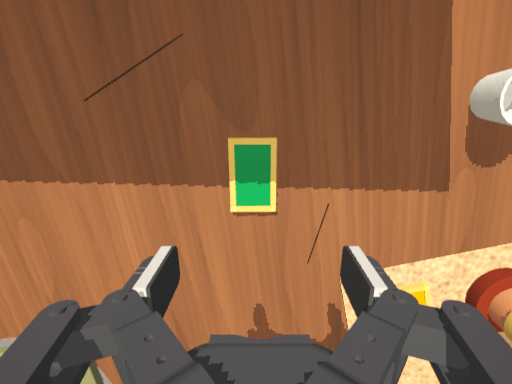

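```bash
python3 - <<'E'
from pane import *
from ring import ana
im,d,c,p=ana("w21",0,0)
W=raym(c,[(228,138),(277.5,138),(277.5,212.5),(230.5,213.5)],.0067);print(W.mean(0),[np.linalg.norm(W[i]-W[i-1]) for i in range(4)],np.degrees(np.arctan2(*(W[1]-W[0])[::-1])),np.degrees(np.arctan2(*(W[2]-W[3])[::-1])),np.degrees(np.arctan2(*(W[0]-W[3])[::-1])),np.degrees(np.arctan2(*(W[1]-W[2])[::-1])))
E
```

```text
[0.35373645 0.2981102 ] [np.float64(0.0828935757953459), np.float64(0.05055384296943077), np.float64(0.08172004629172658), np.float64(0.052263994706124535)] -6.838946289300571 -5.535057683794358 83.09889949790306 84.28761754905163
```

```bash
python3 -m inch '-1 3 0.25 -0.58 -0.4 0 0; -1 3 0 0 0 0 0; -1 3 0 0 0 0 0; -1 2 0 0 0 0 0; -1 1 0 0 0 0 0'; python3 -m inch '-1 0 0 0 0 0 -3.5; -1 0 0 0 0 0 -3.5; -1 0 0 0 0 0 0; -1 0 0 0 0 0 0; -1 0 0 0 0 0 0'; python3 - <<'E'
from pane import *
im,d,c=shot("w22")
to(.3552,.298,-.002,-6.35); tilt()
E
```

```text
t: 31.67
tcp_pos: [0.354, 0.2977, 0.0327]
tool_rot: [-150.4, 89.8, -156.7]
wrist_force: [0.7, 0.4, 0.1]
finger_gap: 1.0
t: 32.08
tcp_pos: [0.3545, 0.2979, 0.0351]
tool_rot: [-90.5, 83.0, -96.8]
wrist_force: [-0.1, -0.1, -0.5]
finger_gap: 1.0
turn wx 0.02 | shift before turn (cm) [3.69 0.51 0.08] | after turn [3.69 0.51 0.08]
turn wx -179.98 | shift before turn (cm) [3.69 0.51 0.08] | after turn [ 3.7   0.4  -0.06]
tcp [0.3544 0.2975 0.0352] jaw -6.33 toolx [-0.015  -0.1207 -0.9926] j [-58.2  52.1  16.1 120.6 -31.5  16.6 -23. ] gap 1.005 F [0.4 0.2 0.4] t 32.13
fix turn (deg, tool axes) [ 0.   -0.09  6.97]
```

View pics/w22.png

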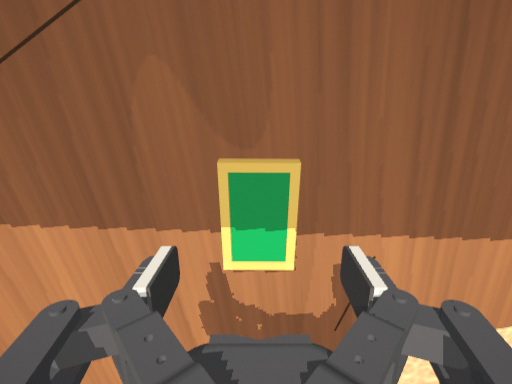

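```bash
python3 -m inch '-1 1.2 0.17 0.03 0 0 0; -1 1.2 0.17 0.03 0 0 0; -1 1.0 0.17 0.02 0 0 0; -1 0.2 0 0 0 0 0; -1 0 0 0 0 0 0'; python3 -m inch '-1 0 0 0 0 0 0; -1 0 0 0 0 0 0; -1 0 0 0 0 0 0; -1 0 0 0 0 0 0; -1 0 0 0 0 0 0'; python3 - <<'E'
from pane import *
im,d,c=shot("w23")
to(.3552,.298,-.002,-6.35); tilt()
E
```

```text
t: 32.55
tcp_pos: [0.3551, 0.2982, -0.0017]
tool_rot: [-91.2, 82.9, -97.5]
wrist_force: [0.0, 0.1, -0.2]
finger_gap: 0.999
t: 32.97
tcp_pos: [0.3554, 0.2994, -0.0011]
tool_rot: [-90.4, 83.0, -96.7]
wrist_force: [1.2, -0.5, 0.1]
finger_gap: 1.001
turn wx 0.12 | shift before turn (cm) [ 0.1  -0.13  0.  ] | after turn [ 0.1  -0.13  0.  ]
turn wx -179.88 | shift before turn (cm) [ 0.1  -0.13  0.  ] | after turn [ 0.07  0.15 -0.  ]
tcp [ 0.3553  0.2994 -0.0012] jaw -6.23 toolx [-0.0142 -0.121  -0.9926] j [-56.3  55.9  12.8 120.2 -32.7  12.3 -22.3] gap 1.001 F [-0.   0.8  0.3] t 33.02
fix turn (deg, tool axes) [ 0.   -0.06  6.98]
```

View pics/w23.png

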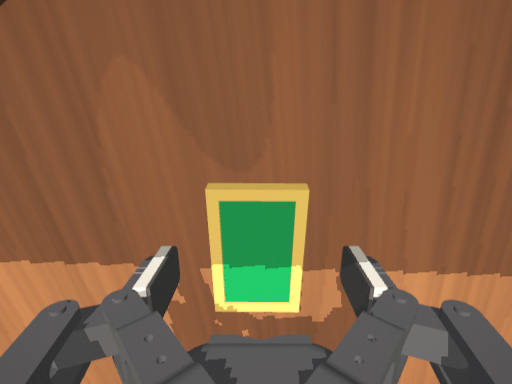

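```bash
python3 -m inch '-1 0.05 -0.1 0 0 0 0; 1 0 0 0 0 0 0; 1 0 0 0 0 0 0; 1 0 0 0 0 0 0; 1 0 0 0 0 0 0'; python3 -m inch '1 0 0 0 0 0 0; 1 0 0 0 0 0 0; 1 0 0 0 0 0 0; 1 0 0 0 0 0 0; 1 0 0 0 0 0 0'; python3 - <<'E'
from pane import *
to(.3552,.298,-.002,-6.35); tilt()
E
python3 -m inch '1 -1 0 0 0 0 0; 1 -3 0 0 0 0 0; 1 -3 0 0 0 0 0; 1 -3 0 0 0 0 0; 1 -2 0 0 0 0 0'; python3 -m inch '1 0 0 0 0 0 0; 1 0 0 0 0 0 0; 1 0 0 0 0 0 0; 1 0 0 0 0 0 0; 1 0 0 0 0 0 0';python3 - <<'E'
from pane import *
shot("w24")
to(.5545,-.1362,.12,6.3); tilt()
E
```

```text
t: 33.43
tcp_pos: [0.3551, 0.2982, -0.0013]
tool_rot: [-90.7, 83.0, -97.0]
wrist_force: [-0.9, 0.2, 5.9]
finger_gap: 0.56
t: 33.85
tcp_pos: [0.3551, 0.2982, -0.0013]
tool_rot: [-90.7, 83.0, -96.9]
wrist_force: [-0.8, 0.3, 5.8]
finger_gap: 0.558
turn wx 0.10 | shift before turn (cm) [ 0.08 -0.01  0.01] | after turn [ 0.08 -0.01  0.01]
turn wx -179.90 | shift before turn (cm) [ 0.08 -0.01  0.01] | after turn [ 0.07  0.02 -0.01]
tcp [ 0.3551  0.2982 -0.0013] jaw -6.25 toolx [-0.0146 -0.1209 -0.9926] j [-56.2  55.9  12.7 120.3 -32.7  12.1 -22.2] gap 0.558 F [-0.8  0.3  5.8] t 33.85
fix turn (deg, tool axes) [ 0.   -0.08  6.98]
t: 34.27
tcp_pos: [0.3573, 0.3133, 0.1201]
tool_rot: [-90.0, 83.1, -96.2]
wrist_force: [0.2, 0.5, -1.5]
finger_gap: 0.559
t: 34.68
tcp_pos: [0.3563, 0.312, 0.1164]
tool_rot: [-91.3, 82.9, -97.5]
wrist_force: [0.4, -0.3, -0.7]
finger_gap: 0.562
turn wx -12.56 | shift before turn (cm) [  4.84 -42.12  24.58] | after turn [  5.4  -46.42  14.77]
turn wx 167.44 | shift before turn (cm) [  4.84 -42.12  24.58] | after turn [ -6.09  46.33 -14.77]
tcp [0.3564 0.3121 0.1165] jaw -6.26 toolx [-0.0161 -0.1228 -0.9923] j [-64.4  44.8  25.2 117.2 -27.4  29.6 -26.4] gap 0.561 F [-0.6  0.9 -0.4] t 34.73
fix turn (deg, tool axes) [ 0.   -0.15  7.09]
```

View pics/w24.png

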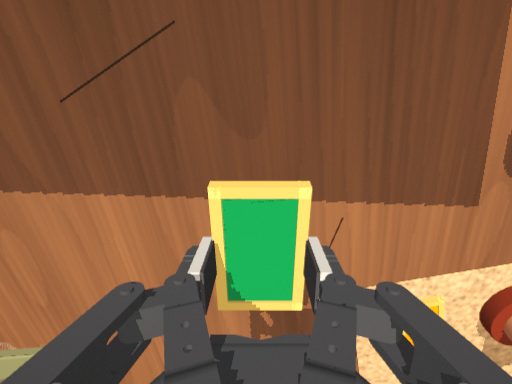

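```bash
python3 -m inch '1 0 0 0 -6.2 -0.77 0; 1 0 0 0 -6.2 -0.77 0; 1 0.41 -3.55 1.13 0 0 0; 1 0.41 -3.55 1.13 0 0 0; 1 0.41 -3.55 1.13 0 0 0'; python3 -m inch '1 0.41 -3.55 1.13 0 0 0; 1 0.41 -3.55 1.13 0 0 0; 1 0.41 -3.55 1.13 0 0 0; 1 0.41 -3.55 1.13 0 0 0; 1 0.41 -3.55 1.13 0 0 0'; python3 -m inch '1 0.41 -3.55 1.13 0 0 0; 1 0.41 -3.55 1.13 0 0 0; 1 0.41 -3.55 1.13 0 0 0; 1 0.41 -3.55 1.13 0 0 0; 1 0.41 -3.55 1.13 0 0 0'; python3 -m inch '1 0 0 0 0 0 0; 1 0 0 0 0 0 0; 1 0 0 0 0 0 0; 1 0 0 0 0 0 0; 1 0 0 0 0 0 0'; python3 - <<'E'
from pane import *
shot("w25")
to(.5549,-.1364,.12,6.3); tilt()
R=R_of(); print(R.round(4))
E
```

```text
t: 35.15
tcp_pos: [0.4023, 0.2089, 0.1175]
tool_rot: [-90.9, 83.0, -84.5]
wrist_force: [1.3, -0.4, -0.8]
finger_gap: 0.56
t: 35.57
tcp_pos: [0.478, 0.0363, 0.1187]
tool_rot: [-91.1, 83.0, -84.9]
wrist_force: [1.4, 0.1, 0.2]
finger_gap: 0.56
t: 35.98
tcp_pos: [0.5533, -0.1352, 0.1198]
tool_rot: [-91.3, 83.0, -85.1]
wrist_force: [0.0, 0.1, -1.5]
finger_gap: 0.555
t: 36.4
tcp_pos: [0.553, -0.1311, 0.1201]
tool_rot: [-91.1, 83.1, -84.7]
wrist_force: [0.9, -0.2, -2.0]
finger_gap: 0.563
turn wx 0.09 | shift before turn (cm) [ 0.09 -0.52  0.12] | after turn [ 0.09 -0.52  0.12]
turn wx -179.91 | shift before turn (cm) [ 0.09 -0.52  0.12] | after turn [-0.04  0.52 -0.12]
tcp [ 0.5531 -0.1313  0.1202] jaw 6.39 toolx [ 0.0114 -0.1203 -0.9927] j [ -3.8  44.9  14.5 108.1  -7.5  26.7  19.5] gap 0.565 F [-0.3  0.3 -0.5] t 36.45
fix turn (deg, tool axes) [ 0.   -0.12  6.92]
[[ 0.0114 -0.1107  0.9938]
 [-0.1203  0.9865  0.1113]
 [-0.9927 -0.1208 -0.002 ]]
```

View pics/w25.png

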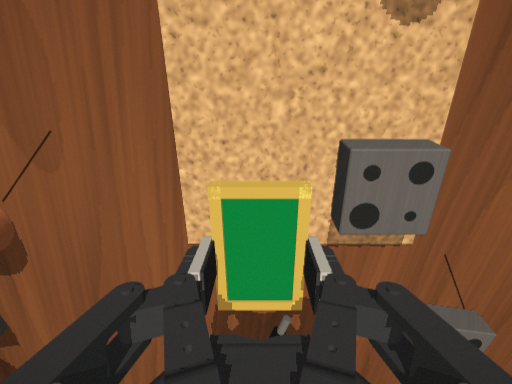

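```bash
python3 - <<'E'
from h import *
from ring import ana
im,d,c,p=ana("w25",0,0)
hs=cv2.cvtColor(im,cv2.COLOR_RGB2HSV)
zp=np.median(p[210:290,235:285,2]); print("z pane",zp, [np.median(p[a-4:a+4,240:280,2]).round(4) for a in (205,250,290)],"block z",np.median(p[150:225,355:420,2]))
m=((abs(p[...,2]-zp)<.005)&(hs[...,1]>110)).astype(np.uint8); m[:,:200]=0;m[:,325:]=0;m[330:]=0
m=cv2.morphologyEx(m,cv2.MORPH_OPEN,np.ones((5,5)))
ct=max(cv2.findContours(m,cv2.RETR_EXTERNAL,cv2.CHAIN_APPROX_NONE)[0],key=cv2.contourArea)[:,0]
print(cv2.boundingRect(ct),cv2.minAreaRect((raym(c,ct,zp)*1000).astype(np.float32)))
cv2.imwrite("pics/b25.png",cv2.resize(im[130:250,325:455],None,fx=4.5,fy=4.5,interpolation=2)[:,:,::-1])
E
```

```text
z pane 0.12655256264451906 [np.float64(0.1266), np.float64(0.1266), np.float64(0.1265)] block z 0.03695408788152413
(208, 182, 104, 128) ((551.2685546875, -129.59576416015625), (50.60475540161133, 82.92495727539062), 6.414131164550781)
```

View pics/b25.png

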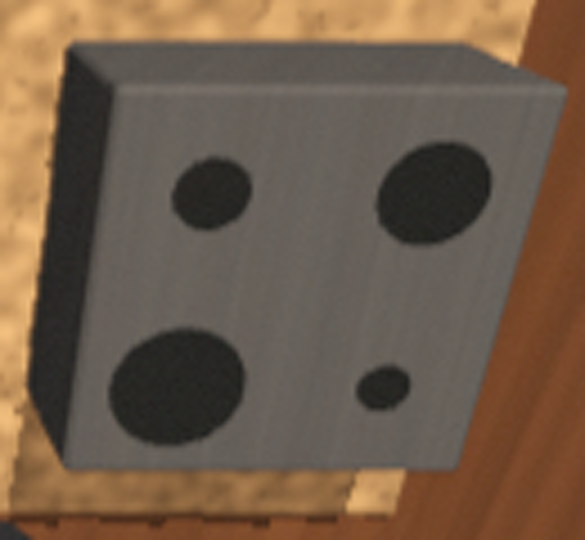

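```bash
python3 - <<'E'
from h import *
from ring import ana
im,d,c,p=ana("w25",0,0)
W=raym(c,[(350.1,149.6),(451,150.2),(426.6,234.2),(339.4,234)],.0367)
ctr=W.mean(0); print(W,ctr,[np.linalg.norm(W[i]-W[i-1]) for i in range(4)])
for a,b in ((0,1),(3,2)): print(np.degrees(np.arctan2(*(W[b]-W[a])[::-1])))
t=ctr-.110*np.array([np.cos(np.radians(6.3)),np.sin(np.radians(6.3))]); print("pane target cam",t)
D=np.append(t-[.5513,-.1296],0); R=R_of(); print("D",D,"tool",100*R.T@D)
E
```

```text
[[ 0.6183729  -0.08991857]
 [ 0.69722431 -0.08159207]
 [ 0.70614827 -0.15893663]
 [ 0.62796122 -0.16749752]] [ 0.66242667 -0.1244862 ] [np.float64(0.07816923463538274), np.float64(0.0792898192658804), np.float64(0.0778576818219462), np.float64(0.07865433012809447)]
6.027943027131686
6.248559300917306
pane target cam [ 0.55309097 -0.13655697]
D [ 0.00179097 -0.00695697  0.        ] tool [ 0.08572462 -0.70612156  0.10056686]
```

```bash
python3 -m inch '1 2.5 -0.1 0.11 0 0 0; 1 2.5 0.1 0 0 0 0; 1 2.5 0.3 0 0 0 0; 1 2.0 0.24 0 0 0 0; 1 1.0 0.14 0 0 0 0'; python3 -m inch '1 0 0 0 0 0 0; 1 0 0 0 0 0 0; 1 0 0 0 0 0 0; 1 0 0 0 0 0 0; 1 0 0 0 0 0 0'; python3 - <<'E'
from pane import *
im,d,c=shot("w26")
to(.5549,-.1371,.0017,6.3); tilt()
E
```

```text
t: 36.87
tcp_pos: [0.5538, -0.1375, 0.0131]
tool_rot: [-92.1, 83.1, -85.8]
wrist_force: [-0.3, 0.1, -0.6]
finger_gap: 0.561
t: 37.28
tcp_pos: [0.556, -0.1391, 0.0167]
tool_rot: [-89.5, 83.0, -83.3]
wrist_force: [0.2, 0.0, -0.8]
finger_gap: 0.56
turn wx -0.05 | shift before turn (cm) [ 1.45  0.39 -0.07] | after turn [ 1.45  0.39 -0.07]
turn wx 179.95 | shift before turn (cm) [ 1.45  0.39 -0.07] | after turn [ 1.5  -0.03  0.07]
tcp [ 0.5558 -0.1391  0.0165] jaw 6.25 toolx [ 0.014  -0.1215 -0.9925] j [ -1.1  55.   11.2 109.1  -8.9  15.1  20.1] gap 0.558 F [ 0.2 -0.  -1. ] t 37.33
fix turn (deg, tool axes) [0.   0.04 7.01]
```

View pics/w26.png

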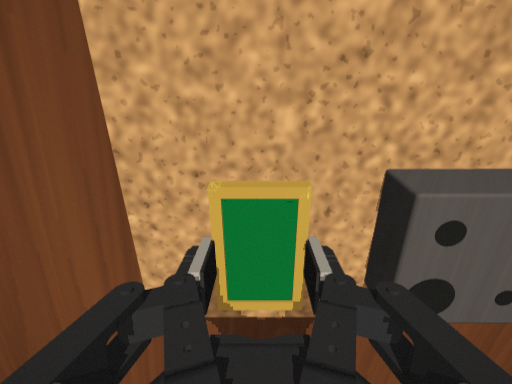

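```bash
python3 - <<'E'
from h import *
from ring import ana
im,d,c,p=ana("w26",0,0)
hs=cv2.cvtColor(im,cv2.COLOR_RGB2HSV)
m=((hs[...,0]>60)&(hs[...,0]<90)&(hs[...,1]>150)).astype(np.uint8)
ct=max(cv2.findContours(m,cv2.RETR_EXTERNAL,cv2.CHAIN_APPROX_NONE)[0],key=cv2.contourArea)[:,0]
z=np.median(p[210:290,240:280,2]);print("z",z,cv2.boundingRect(ct))
q=cv2.minAreaRect((raym(c,ct,z)*1000).astype(np.float32)); print(q)
t=np.array([.5531,-.1366]); D=np.append(t-np.array(q[0])/1000,0); print("D",D)
D[2]=-(.0165-.0017); print("tool",100*R_of().T@D)
E
```

```text
z 0.023119459516533623 (222, 199, 76, 101)
((554.4240112304688, -138.1860809326172), (37.60306930541992, 65.99462890625), 6.264413833618164)
D [-0.00132401  0.00158608  0.        ]
tool [ 1.44775714  0.35182955 -0.11533347]
```

```bash
python3 -m inch '1 0.6 0.15 -0.11 0 0 0; 1 0.5 0.12 0 0 0 0; 1 0.2 0.05 0 0 0 0; 1 0 0 0 0 0 0; 1 0 0 0 0 0 0'; python3 -m inch '1 0.1 0.02 0 0 0 0; 1 0 0 0 0 0 0; 1 0 0 0 0 0 0; 1 0 0 0 0 0 0; 1 0 0 0 0 0 0'; python3 - <<'E'
from pane import *
to(.5545,-.1375,.0017,6.3); tilt()
E
```

```text
t: 37.75
tcp_pos: [0.5535, -0.1373, 0.0018]
tool_rot: [-90.9, 83.0, -84.7]
wrist_force: [-0.3, 1.2, 0.5]
finger_gap: 0.562
t: 38.17
tcp_pos: [0.5535, -0.1373, 0.0018]
tool_rot: [-90.7, 83.0, -84.4]
wrist_force: [-2.2, 1.9, 7.6]
finger_gap: 0.564
turn wx -0.06 | shift before turn (cm) [ 0.01 -0.02  0.1 ] | after turn [ 0.01 -0.02  0.1 ]
turn wx 179.94 | shift before turn (cm) [ 0.01 -0.02  0.1 ] | after turn [ 0.01  0.03 -0.1 ]
tcp [ 0.5535 -0.1373  0.0018] jaw 6.24 toolx [ 0.0118 -0.121  -0.9926] j [ -1.   56.5  10.8 109.4  -9.1  13.5  20. ] gap 0.564 F [-2.2  1.9  7.6] t 38.17
fix turn (deg, tool axes) [ 0.   -0.08  6.97]
```

```bash
python3 -m inch '-0.3 0 0 0 0 0 0; -0.5 0 0 0 0 0 0; -0.6 0 0 0 0 0 0; -0.7 0 0 0 0 0 0; -0.7 0 0 0 0 0 0'; python3 -m inch '-0.7 -2 0 0 0 0 0; -0.7 -3 0 0 0 0 0; -0.8 -4 0 0 0 0 0; -1 -4 0 0 0 0 3.5; -1 -4 0 0 0 0 3.5'; python3 -m inch '-1 0 0 0 0 0 0; -1 0 0 0 0 0 0; -1 0 0 0 0 0 0; -1 0 0 0 0 0 0; -1 0 0 0 0 0 0';python3 - <<'E'
from pane import *
im,d,c=shot("w27")
to(.5925,-.363,.15,-10.4); tilt()
hs=cv2.cvtColor(im,cv2.COLOR_RGB2HSV)
m=((hs[...,0]>60)&(hs[...,0]<90)&(hs[...,1]>150)).astype(np.uint8)
ct=max(cv2.findContours(m,cv2.RETR_EXTERNAL,cv2.CHAIN_APPROX_NONE)[0],key=cv2.contourArea)[:,0]
print(cv2.boundingRect(ct),cv2.minAreaRect((raym(c,ct,.0097)*1000).astype(np.float32)))
E
```

```text
t: 38.58
tcp_pos: [0.5539, -0.1375, 0.001]
tool_rot: [-90.5, 83.0, -84.2]
wrist_force: [-0.4, -0.2, 1.0]
finger_gap: 0.854
t: 39.0
tcp_pos: [0.5516, -0.1165, 0.1716]
tool_rot: [124.2, 89.8, 130.7]
wrist_force: [0.5, -0.4, -1.4]
finger_gap: 1.0
t: 39.42
tcp_pos: [0.5509, -0.1184, 0.1684]
tool_rot: [168.5, 89.7, 174.8]
wrist_force: [-0.6, -0.2, -1.0]
finger_gap: 1.0
turn wx 16.71 | shift before turn (cm) [  1.82 -24.77   1.44] | after turn [  1.8  -23.31   8.5 ]
turn wx -163.29 | shift before turn (cm) [  1.82 -24.77   1.44] | after turn [ 1.91 23.31 -8.48]
tcp [ 0.5511 -0.1184  0.1685] jaw 6.31 toolx [-4.4e-03  3.0e-04 -1.0e+00] j [  2.1  40.1   9.  104.4  -9.8  36.4  23.2] gap 1.001 F [ 0.  -0.4 -0.2] t 39.47
fix turn (deg, tool axes) [ 0.   -0.25 -0.05]
(245, 165, 33, 55) ((552.3434448242188, -135.94497680664062), (36.4783935546875, 63.64688491821289), 6.3180108070373535)
```

View pics/w27.png

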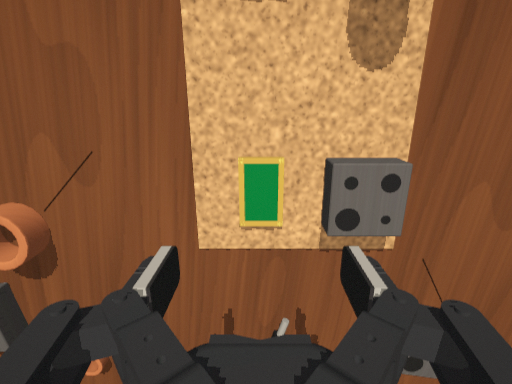

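```bash
python3 -m inch '-1 0 0 0 5.6 0 0; -1 0 0 0 5.6 0 0; -1 0 0 0 5.5 0 0; -1 0 -2.9 1.06 0 0 0; -1 0 -2.9 1.06 0 0 0'; python3 -m inch '-1 0.3 -2.9 1.06 0 0 0; -1 0.3 -2.9 1.06 0 0 0; -1 0.3 -2.9 1.06 0 0 0; -1 0.3 -2.9 1.06 0 0 0; -1 0.3 -2.9 1.06 0 0 0'; python3 -m inch '-1 0.3 -2.9 1.06 0 0 0; -1 0 0 0 0 0 0; -1 0 0 0 0 0 0; -1 0 0 0 0 0 0; -1 0 0 0 0 0 0'; python3 - <<'E'
from pane import *
im,d,c=shot("w28")
to(.5925,-.363,.01,-10.4); tilt()
pane(c,"punch_mid",.012)
E
```

```text
t: 39.88
tcp_pos: [0.5625, -0.1774, 0.1687]
tool_rot: [162.8, 89.8, 152.7]
wrist_force: [0.4, -0.2, -0.9]
finger_gap: 1.0
t: 40.3
tcp_pos: [0.5879, -0.3331, 0.1535]
tool_rot: [174.1, 89.8, 163.7]
wrist_force: [1.9, -0.8, -0.1]
finger_gap: 0.999
t: 40.72
tcp_pos: [0.5937, -0.3604, 0.1513]
tool_rot: [143.7, 89.8, 133.4]
wrist_force: [-0.3, 0.2, 0.5]
finger_gap: 0.998
turn wx 0.09 | shift before turn (cm) [14.17 -0.29 -0.06] | after turn [14.17 -0.29 -0.06]
turn wx -179.91 | shift before turn (cm) [14.17 -0.29 -0.06] | after turn [14.17  0.25  0.11]
tcp [ 0.5938 -0.3605  0.1517] jaw -10.31 toolx [-0.0016  0.0017 -1.    ] j [ 21.6  50.7  12.1  80.9 -12.3  49.9  27.1] gap 1.0 F [ 0.2 -0.5 -0.1] t 40.77
fix turn (deg, tool axes) [ 0.   -0.11 -0.08]
punch_mid 0.81 [255. 130. 273. 232.] ((594.0138549804688, -361.8724670410156), (108.74165344238281, 15.888859748840332), 80.22386932373047)
punch_mid 0.73 [162. 281. 226. 348.] ((481.1009521484375, -511.01513671875), (71.91897583007812, 91.12016296386719), 14.768441200256348)
```

View pics/w28.png

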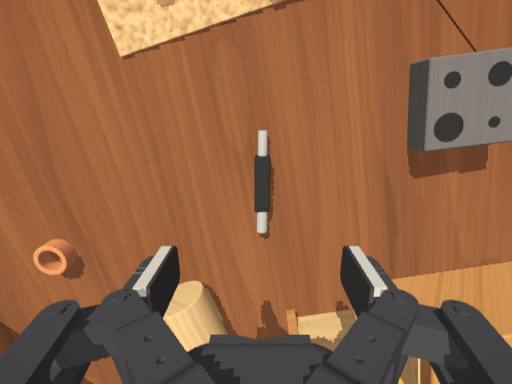

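```bash
python3 - <<'E'
from h import *
from ring import ana
im,d,c,p=ana("w28",0,0)
cv2.imwrite("pics/b28.png",cv2.resize(im[122:242,235:295],None,fx=5,fy=5,interpolation=2)[:,:,::-1])
hs=cv2.cvtColor(im,cv2.COLOR_RGB2HSV)
m=(hs[...,2]<75).astype(np.uint8); m[:145]=0;m[225:]=0;m[:,:248]=0;m[:,280:]=0
ct=max(cv2.findContours(m,cv2.RETR_EXTERNAL,cv2.CHAIN_APPROX_NONE)[0],key=cv2.contourArea)[:,0]
print(cv2.boundingRect(ct),cv2.minAreaRect((raym(c,ct,.0147)*1000).astype(np.float32)))
E
```

```text
(255, 155, 16, 57) ((594.9969482421875, -361.8443298339844), (59.954715728759766, 15.077387809753418), 79.35013580322266)
```

View pics/b28.png

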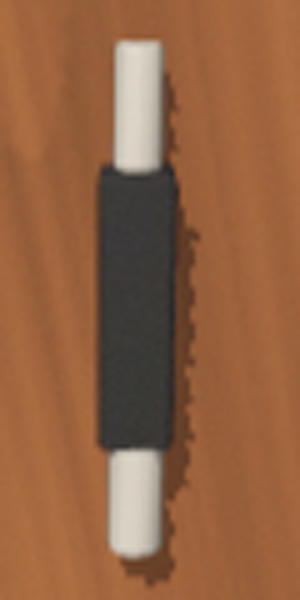

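```bash
python3 -m inch '0 3 -0.1 0.28 0 0 0; 0 3 0 0 0 0 0; 0 3 0 0 0 0 0; 0 3 0 0 0 0 0; 0 1.5 0 0 0 0 0'; python3 -m inch '0 0.6 0 0 0 0 0; 0 0 0 0 0 0 0; 0 0 0 0 0 0 0; 0 0 0 0 0 0 0; 0 0 0 0 0 0 0'; python3 - <<'E'
from pane import *
im,d,c=shot("w29")
to(.5965,-.362,.003,-10.5); tilt()
E
```

```text
t: 41.23
tcp_pos: [0.5941, -0.3616, 0.0135]
tool_rot: [158.1, 89.6, 147.7]
wrist_force: [-0.5, -0.1, -1.2]
finger_gap: 0.502
t: 41.65
tcp_pos: [0.597, -0.3652, 0.0132]
tool_rot: [-35.8, 89.8, -46.2]
wrist_force: [0.1, -0.2, -0.2]
finger_gap: 0.501
turn wx 0.05 | shift before turn (cm) [ 0.99  0.29 -0.09] | after turn [ 0.99  0.29 -0.09]
turn wx -179.95 | shift before turn (cm) [ 0.99  0.29 -0.09] | after turn [ 0.99 -0.29  0.09]
tcp [ 0.5968 -0.365   0.0129] jaw -10.45 toolx [ 0.0015 -0.0017 -1.    ] j [ 23.   61.3   9.6  82.9 -14.1  36.9  28.5] gap 0.501 F [ 0.1  0.1 -0.4] t 41.7
fix turn (deg, tool axes) [0.   0.1  0.08]
```

View pics/w29.png

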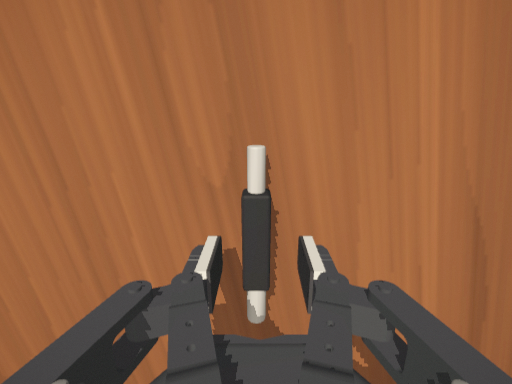

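```bash
python3 -m inch '0 0.5 0.29 -0.07 0 0 0; 0 0.4 0 0 0 0 0; 0 0 0 0 0 0 0; 0 0 0 0 0 0 0; 0 0 0 0 0 0 0'; python3 -m inch '1 0 0 0 0 0 0; 1 0 0 0 0 0 0; 1 0 0 0 0 0 0; 1 0 0 0 0 0 0; 1 0 0 0 0 0 0'; python3 - <<'E'
from pane import *
im,d,c=shot("w30")
to(.5965,-.362,.003,-10.5); tilt()
E
```

```text
t: 42.12
tcp_pos: [0.5955, -0.3614, 0.002]
tool_rot: [-164.8, 89.9, -175.3]
wrist_force: [0.3, 0.0, 0.1]
finger_gap: 0.498
t: 42.53
tcp_pos: [0.5958, -0.3616, 0.0025]
tool_rot: [-114.5, 90.0, -125.0]
wrist_force: [0.5, -0.2, 1.9]
finger_gap: 0.166
turn wx 0.04 | shift before turn (cm) [-0.05 -0.03  0.07] | after turn [-0.05 -0.03  0.07]
turn wx -179.96 | shift before turn (cm) [-0.05 -0.03  0.07] | after turn [-0.05  0.03 -0.07]
tcp [ 0.5958 -0.3616  0.0025] jaw -10.46 toolx [-5.e-04 -5.e-04 -1.e+00] j [ 22.8  62.    9.4  83.3 -14.2  35.9  28.4] gap 0.168 F [ 0.9 -0.   2.2] t 42.58
fix turn (deg, tool axes) [ 0.   -0.02  0.03]
```

View pics/w30.png

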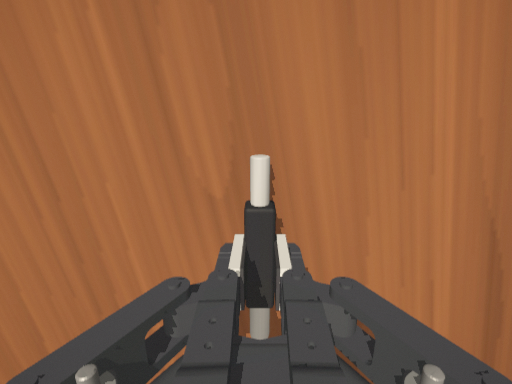

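```bash
python3 -m inch '1 -2 0 0 0 0 0; 1 -3 0 0 0 0 0; 1 -3.4 0 0 0 0 0; 1 -3.4 0 0 0 0 0; 1 -3 0 0 0 0 0'; python3 -m inch '1 0 0 0 6.65 0 0; 1 0 0 0 6.65 0 0; 1 0 0 0 6.65 0 0; 1 0 0 0 6.65 0 0; 1 0 0 0 6.65 0 0'; python3 -m inch '1 0 0 0 6.65 0 0; 1 0 0 0 6.65 0 0; 1 0 0 0 6.65 0 0; 1 0 0 0 6.65 0 0; 1 0 0 0 6.65 0 0'; python3 -m inch '1 0 0 0 6.65 0 0; 1 0 0 0 0 0 0; 1 0 0 0 0 0 0; 1 0 0 0 0 0 0; 1 0 0 0 0 0 0';  python3 - <<'E'
from pane import *
to(.6507,-.0062,.15,-83.7); tilt()
E
```

```text
t: 43.0
tcp_pos: [0.5957, -0.3613, 0.1518]
tool_rot: [-149.3, 89.9, -159.8]
wrist_force: [-0.6, -0.1, -0.8]
finger_gap: 0.165
t: 43.42
tcp_pos: [0.5955, -0.3609, 0.1497]
tool_rot: [-159.0, 89.9, 156.9]
wrist_force: [-0.3, 0.2, -1.0]
finger_gap: 0.17
t: 43.83
tcp_pos: [0.5956, -0.3609, 0.1496]
tool_rot: [-125.4, 89.9, 157.3]
wrist_force: [-0.3, 0.4, -1.7]
finger_gap: 0.166
t: 44.25
tcp_pos: [0.5957, -0.3613, 0.1501]
tool_rot: [-112.1, 89.9, 164.4]
wrist_force: [-0.1, 0.5, -1.4]
finger_gap: 0.164
turn wx 0.20 | shift before turn (cm) [ 1.000e-02  9.490e+00 -3.466e+01] | after turn [ 1.000e-02  9.360e+00 -3.469e+01]
turn wx -179.80 | shift before turn (cm) [ 1.000e-02  9.490e+00 -3.466e+01] | after turn [ 0.   -9.36 34.69]
tcp [ 0.5957 -0.3613  0.1501] jaw -83.5 toolx [-1.e-03  3.e-04 -1.e+00] j [ 12.5  54.3  32.2  81.2 -32.4  53.9 -30.3] gap 0.164 F [-0.1  0.5 -1.4] t 44.25
fix turn (deg, tool axes) [ 0.   -0.02  0.05]
```

```bash
python3 -m inch '1 0 0.95 -3.47 0 0 0; 1 0 0.95 -3.47 0 0 0; 1 0 0.95 -3.47 0 0 0; 1 0 0.95 -3.47 0 0 0; 1 0 0.95 -3.47 0 0 0'; python3 -m inch '1 0 0.95 -3.47 0 0 0; 1 0 0.95 -3.47 0 0 0; 1 0 0.95 -3.47 0 0 0; 1 0 0.95 -3.47 0 0 0; 1 0 0.95 -3.47 0 0 0'; python3 -m inch '1 0 0 0 0 0 0; 1 0 0 0 0 0 0; 1 0 0 0 0 0 0; 1 0 0 0 0 0 0; 1 0 0 0 0 0 0';  python3 - <<'E'
from pane import *
shot("w31")
to(.6507,-.0062,.0055,-83.7); tilt()
E
```

```text
t: 44.67
tcp_pos: [0.6238, -0.182, 0.1502]
tool_rot: [-132.2, 90.0, 144.2]
wrist_force: [0.8, 0.2, -0.5]
finger_gap: 0.167
t: 45.08
tcp_pos: [0.6517, -0.0041, 0.1503]
tool_rot: [-128.5, 90.0, 148.0]
wrist_force: [0.9, -0.7, -2.1]
finger_gap: 0.166
t: 45.5
tcp_pos: [0.6513, -0.0082, 0.1503]
tool_rot: [-41.9, 89.9, -125.7]
wrist_force: [0.4, 0.1, -0.6]
finger_gap: 0.165
turn wx -0.05 | shift before turn (cm) [14.48 -0.03 -0.19] | after turn [14.48 -0.03 -0.19]
turn wx 179.95 | shift before turn (cm) [14.48 -0.03 -0.19] | after turn [14.48  0.06  0.16]
tcp [ 0.6513 -0.0079  0.1503] jaw -83.75 toolx [-8.e-04 -8.e-04 -1.e+00] j [-21.   52.   35.4  90.3 -36.6  49.8 -55.4] gap 0.17 F [-0.3 -1.  -0.4] t 45.55
fix turn (deg, tool axes) [0.   0.04 0.05]
```

View pics/w31.png

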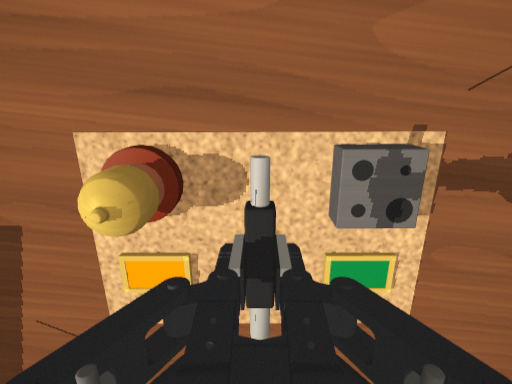

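```bash
python3 - <<'E'
from h import *
from ring import ana
from scipy.optimize import least_squares
im,d,c,p=ana("w31",0,0)
hs=cv2.cvtColor(im,cv2.COLOR_RGB2HSV)
print("zs stand",np.median(p[150:165,140:160,2]),"block",np.median(p[160:210,345:410,2]),"mat",np.median(p[230:245,170:200,2]))
v,u=np.mgrid[0:384,0:512]
m=((abs(p[...,2]-.0217)<.004)&(u>90)&(u<195)&(v>135)&(v<235)&(hs[...,0]<9)).astype(np.uint8)
ct=max(cv2.findContours(m,cv2.RETR_EXTERNAL,cv2.CHAIN_APPROX_NONE)[0],key=cv2.contourArea)[:,0]
W=raym(c,ct,.0217)
q0=np.array([.636,.112]); r=np.hypot(*(W-q0).T); W=W[r>.035]
f=least_squares(lambda q:np.hypot(W[:,0]-q[0],W[:,1]-q[1])-.0392,q0,loss='soft_l1',f_scale=.0005); print("stand",f.x,np.std(f.fun),len(W))
cv2.imwrite("pics/b31.png",cv2.resize(im[135:240,320:440],None,fx=5,fy=5,interpolation=2)[:,:,::-1])
# punch grip in hand, top z
zg=np.median(p[225:295,252:268,2]); print("grip z",zg)
m=((hs[...,2]<60)&(abs(p[...,2]-zg)<.004)).astype(np.uint8); m[:195]=0;m[312:]=0;m[:,:243]=0;m[:,277:]=0
ct=max(cv2.findContours(m,cv2.RETR_EXTERNAL,cv2.CHAIN_APPROX_NONE)[0],key=cv2.contourArea)[:,0]
print(cv2.boundingRect(ct),cv2.minAreaRect((raym(c,ct,zg)*1000).astype(np.float32)))
cv2.imwrite("pics/c31.png",cv2.resize(im[145:345,225:300],None,fx=3,fy=3,interpolation=2)[:,:,::-1])
E
```

```text
zs stand 0.021672423859248946 block 0.03681878950928438 mat 0.0015787989658185286
stand [0.63756071 0.11012686] 0.0006545296426097599 154
grip z 0.16260754947974088
(243, 206, 34, 102) ((650.8764038085938, -9.039810180664062), (59.91389083862305, 16.979795455932617), 6.177630424499512)
```

View pics/b31.png

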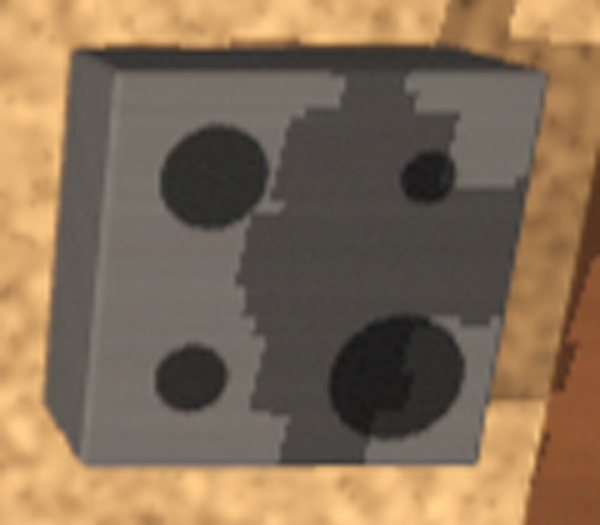

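View pics/c31.png

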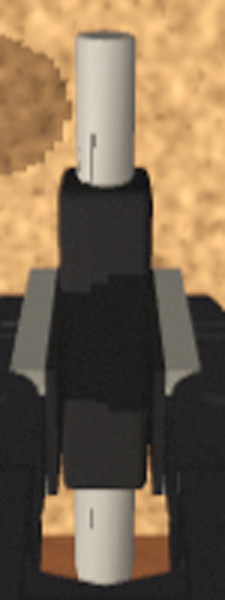

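```bash
python3 - <<'E'
from h import *
from ring import ana
im,d,c,p=ana("w31",0,0)
W=raym(c,[(343.4,149.4),(429,149.4),(415.6,227.6),(336.6,227.6)],.0367); B=W.mean(0)
print(B,[np.linalg.norm(W[i]-W[i-1]) for i in range(4)])
S=np.array([.6376,.1101]); print("mid",(S+B)/2,"dist",np.linalg.norm(S-B),"ang",np.degrees(np.arctan2(*(S-B)[::-1]))-90)
hs=cv2.cvtColor(im,cv2.COLOR_RGB2HSV)
for n,m in (("amber",(hs[...,1]>215)&(hs[...,2]>180)&(hs[...,0]<22)),("green",(hs[...,0]>60)&(hs[...,0]<90)&(hs[...,1]>150))):
    m=m.astype(np.uint8); m[:235]=0
    ct=max(cv2.findContours(m,cv2.RETR_EXTERNAL,cv2.CHAIN_APPROX_NONE)[0],key=cv2.contourArea)[:,0]
    print(n,cv2.boundingRect(ct),cv2.minAreaRect((raym(c,ct,.0097)*1000).astype(np.float32)))
E
```

```text
[ 0.66265231 -0.12428428] [np.float64(0.07780272555172783), np.float64(0.07797636391840271), np.float64(0.07783933620420198), np.float64(0.0787008884715446)]
mid [ 0.65012616 -0.00709214] dist 0.23571934602137223 ang 6.100932598397847
amber (125, 261, 60, 28) ((526.461181640625, 99.06304931640625), (36.44309616088867, 66.8738784790039), 6.163276195526123)
green (330, 262, 59, 26) ((551.8585815429688, -135.9022216796875), (33.780067443847656, 65.59274291992188), 6.162947654724121)
```

```bash
python3 -m inch '1 3 -0.11 -0.26 0 0 0; 1 3 0 0 0 0 0; 1 3 0 0 0 0 0; 1 2.5 0 0 0 0 0; 1 1.5 0 0 0 0 0'; python3 -m inch '1 0 0 0 0 0 0; 1 0 0 0 0 0 0; 1 0 0 0 0 0 0; 1 0 0 0 0 0 0; 1 0 0 0 0 0 0';  python3 - <<'E'
from pane import *
shot("w32")
to(.65,-.0054,.0055,-83.7); tilt()
E
```

```text
t: 45.97
tcp_pos: [0.6482, -0.0041, 0.0172]
tool_rot: [-100.2, 89.7, 176.1]
wrist_force: [-0.1, -0.7, -1.1]
finger_gap: 0.169
t: 46.38
tcp_pos: [0.6512, -0.0036, 0.0217]
tool_rot: [73.5, 89.9, -10.1]
wrist_force: [1.0, -0.6, -0.6]
finger_gap: 0.165
turn wx 0.11 | shift before turn (cm) [ 1.6  -0.12  0.18] | after turn [ 1.6  -0.12  0.18]
turn wx -179.89 | shift before turn (cm) [ 1.6  -0.12  0.18] | after turn [ 1.6   0.11 -0.18]
tcp [ 0.6509 -0.0035  0.0215] jaw -83.59 toolx [ 1.3e-03 -2.0e-04 -1.0e+00] j [-18.1  61.2  28.2  93.1 -43.3  37.1 -50.3] gap 0.165 F [0.5 0.  0. ] t 46.43
fix turn (deg, tool axes) [ 0.    0.02 -0.07]
```

View pics/w32.png

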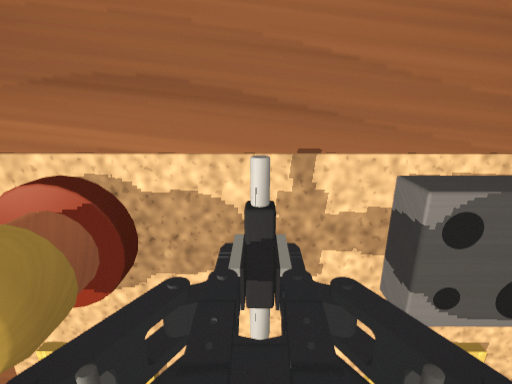

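```bash
python3 -m inch '1 0.6 -0.1 0.16 0 0 0; 1 0.6 0 0 0 0 0; 1 0.2 0 0 0 0 0; 1 0 0 0 0 0 0; 1 0 0 0 0 0 0';  python3 - <<'E'
from pane import *
to(.65,-.0054,.0055,-83.7); tilt()
E
```

```text
t: 46.85
tcp_pos: [0.6489, -0.0052, 0.0056]
tool_rot: [-94.4, 89.9, -178.0]
wrist_force: [-0.6, -0.5, -1.6]
finger_gap: 0.171
turn wx 0.09 | shift before turn (cm) [0.01 0.11 0.04] | after turn [0.01 0.11 0.04]
turn wx -179.91 | shift before turn (cm) [0.01 0.11 0.04] | after turn [ 0.01 -0.11 -0.04]
tcp [ 0.6489 -0.0052  0.0056] jaw -83.61 toolx [-1.6e-03 -1.0e-04 -1.0e+00] j [-17.5  62.3  27.2  93.3 -43.9  35.7 -49.6] gap 0.171 F [-0.6 -0.5 -1.6] t 46.85
fix turn (deg, tool axes) [ 0.   -0.01  0.09]
```

```bash
python3 -m inch '1 0.05 0.08 0.04 0 0 0; 1 0.05 0 0 0 0 0; 1 0 0 0 0 0 0; 1 0 0 0 0 0 0; 1 0 0 0 0 0 0';  python3 - <<'E'
from pane import *
to(.65,-.0054,.0055,-83.7); tilt()
E
```

```text
t: 47.27
tcp_pos: [0.6492, -0.0052, 0.0054]
tool_rot: [-112.6, 89.8, 163.8]
wrist_force: [-1.9, 1.0, 5.6]
finger_gap: 0.17
turn wx 0.10 | shift before turn (cm) [-0.01  0.07  0.03] | after turn [-0.01  0.07  0.03]
turn wx -179.90 | shift before turn (cm) [-0.01  0.07  0.03] | after turn [-0.01 -0.07 -0.03]
tcp [ 0.6492 -0.0052  0.0054] jaw -83.6 toolx [-2.5e-03  7.0e-04 -1.0e+00] j [-17.5  62.4  27.2  93.1 -43.9  35.8 -49.6] gap 0.17 F [-1.9  1.   5.6] t 47.27
fix turn (deg, tool axes) [ 0.   -0.06  0.14]
```

```bash
python3 -m inch '0.5 0 0 0 0 0 0; 0.3 0 0 0 0 0 0; 0.2 0 0 0 0 0 0; 0 0 0 0 0 0 0; 0 0 0 0 0 0 0'; python3 -m inch '0 -2 0 0 0 0 0; 0 -3 0 0 0 0 0; -0.5 -4 0 0 0 0 0; -1 -4 0 0 0 0 0; -1 -4 0 0 0 0 0'; python3 -m inch '-1 -4 0 0 0 0 0; -1 -2 -1 0 0 0 0; -1 0 -3 0 0 0 0; -1 0 -3 0 0 0 0; -1 0 -3 0 0 0 0'; python3 -m inch '-1 0 0 0 0 0 0; -1 0 0 0 0 0 0; -1 0 0 0 0 0 0; -1 0 0 0 0 0 0; -1 0 0 0 0 0 0'; python3 - <<'E'
from pane import *
shot("w33")
to(.55,-.0054,.22,-83.7); tilt()
E
```

```text
t: 47.68
tcp_pos: [0.6501, -0.0055, 0.0049]
tool_rot: [-83.1, 89.9, -166.7]
wrist_force: [-0.5, -0.2, -0.5]
finger_gap: 0.498
t: 48.1
tcp_pos: [0.6498, -0.0056, 0.1766]
tool_rot: [-83.3, 89.9, -166.9]
wrist_force: [1.8, -0.1, 0.2]
finger_gap: 0.901
t: 48.52
tcp_pos: [0.5498, -0.0168, 0.2356]
tool_rot: [30.0, 90.0, -53.6]
wrist_force: [-0.6, 0.1, 0.0]
finger_gap: 1.003
t: 48.93
tcp_pos: [0.5521, -0.0164, 0.235]
tool_rot: [-4.8, 90.0, -88.4]
wrist_force: [0.0, -0.2, -0.0]
finger_gap: 1.001
turn wx 0.15 | shift before turn (cm) [ 1.5  -0.06 -1.13] | after turn [ 1.5  -0.06 -1.13]
turn wx -179.85 | shift before turn (cm) [ 1.5  -0.06 -1.13] | after turn [1.5  0.06 1.13]
tcp [ 0.5519 -0.0165  0.235 ] jaw -83.55 toolx [-3.e-04 -6.e-04 -1.e+00] j [-25.7  39.2  39.8 103.7 -32.3  49.1 -53.9] gap 1.0 F [-0.  0.  0.] t 48.98
fix turn (deg, tool axes) [0.   0.03 0.02]
```

View pics/w33.png

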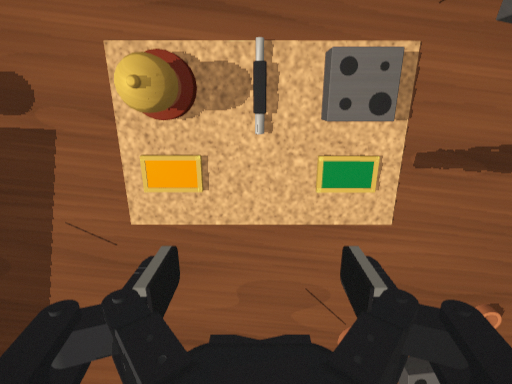

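```bash
python3 - <<'E'
from h import *
from ring import ana
from scipy.optimize import least_squares
im,d,c,p=ana("w33",0,0)
hs=cv2.cvtColor(im,cv2.COLOR_RGB2HSV); v,u=np.mgrid[0:384,0:512]
cv2.imwrite("pics/b33.png",cv2.resize(im[35:130,225:410],None,fx=4,fy=4,interpolation=2)[:,:,::-1])
cv2.imwrite("pics/c33.png",cv2.resize(im[40:130,105:205],None,fx=6,fy=6,interpolation=2)[:,:,::-1])
m=((abs(p[...,2]-.0217)<.004)&(u>100)&(u<205)&(v>40)&(v<125)&(hs[...,0]<9)).astype(np.uint8)
ct=max(cv2.findContours(m,cv2.RETR_EXTERNAL,cv2.CHAIN_APPROX_NONE)[0],key=cv2.contourArea)[:,0]
W=raym(c,ct,.0217); q0=np.array([.636,.112]); r=np.hypot(*(W-q0).T); W=W[r>.036]
f=least_squares(lambda q:np.hypot(W[:,0]-q[0],W[:,1]-q[1])-.0393,q0,loss='soft_l1',f_scale=.0005); S=f.x; print("stand",S,np.std(f.fun),len(W))
m=((hs[...,2]<75)&(u>250)&(u<270)&(v>50)&(v<120)).astype(np.uint8)
ct=max(cv2.findContours(m,cv2.RETR_EXTERNAL,cv2.CHAIN_APPROX_NONE)[0],key=cv2.contourArea)[:,0]
print("punch",cv2.boundingRect(ct),cv2.minAreaRect((raym(c,ct,.0177)*1000).astype(np.float32)))
for n,m in (("amber",(hs[...,1]>215)&(hs[...,2]>180)&(hs[...,0]<22)),("green",(hs[...,0]>60)&(hs[...,0]<90)&(hs[...,1]>150))):
    m=m.astype(np.uint8); m[:140]=0;m[210:]=0
    ct=max(cv2.findContours(m,cv2.RETR_EXTERNAL,cv2.CHAIN_APPROX_NONE)[0],key=cv2.contourArea)[:,0]
    print(n,cv2.boundingRect(ct),cv2.minAreaRect((raym(c,ct,.0097)*1000).astype(np.float32)))
E
```

```text
stand [0.63656406 0.11070133] 0.0006842030773064269 132
punch (253, 60, 14, 54) ((647.859375, -6.3971357345581055), (59.41238784790039, 15.219671249389648), 5.140754699707031)
amber (145, 161, 53, 27) ((526.230712890625, 98.96464538574219), (35.900081634521484, 66.83602142333984), 6.402892589569092)
green (322, 162, 52, 26) ((551.9412231445312, -136.08811950683594), (34.574737548828125, 65.70327758789062), 6.402883529663086)
```

View pics/b33.png

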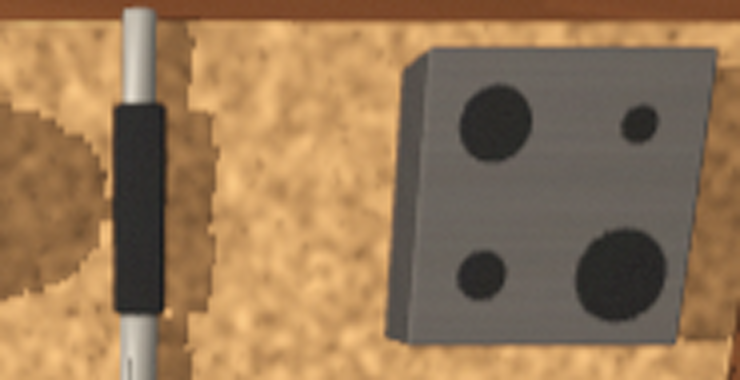

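View pics/c33.png

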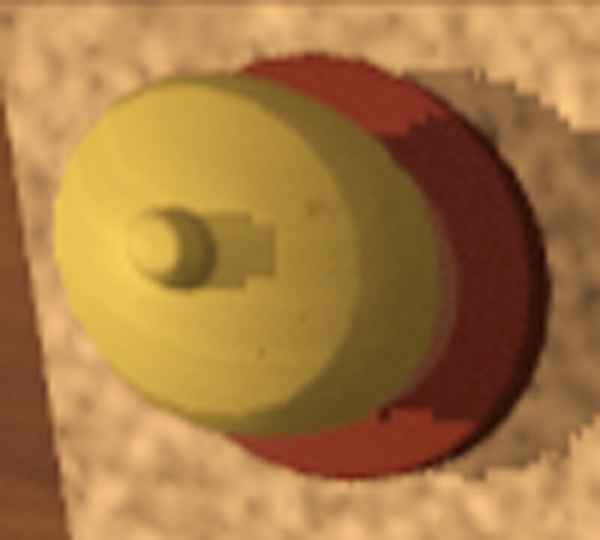

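```bash
python3 - <<'E'
from h import *
from ring import ana
im,d,c,p=ana("w33",0,0)
W=raym(c,[(332.6,46.9),(403.6,46.9),(394.1,120.4),(326.9,120.4)],.0367); B=W.mean(0); S=np.array([.6366,.1109])
print("B",B,[np.linalg.norm(W[i]-W[i-1]) for i in range(4)],"mid",(S+B)/2,np.linalg.norm(S-B))
print("finial",ray(c,130.4,80.1,.1017))
# punch grip side lines at top plane
E
python3 - <<'E'
from h import *
im,d=get_image("top");c=camera_info("top")
cv2.imwrite("pics/t33.png",im[:,:,::-1])
for n in ("stand","block","punch_mid","amber_mid","green_mid","mat"):
    for r in masks_of("top",n)[:3]:
        m=r["pixels"]; ct=max(cv2.findContours(m.astype(np.uint8),cv2.RETR_EXTERNAL,cv2.CHAIN_APPROX_NONE)[0],key=cv2.contourArea)[:,0]
        print(n,round(r["score"],2),np.round(r["rect"]),cv2.minAreaRect((raym(c,ct,.011)*1000).astype(np.float32)))
E
```

```text
B [ 0.66235905 -0.12429298] [np.float64(0.07763411167549106), np.float64(0.0774470108002519), np.float64(0.07765325388543261), np.float64(0.0790017269093925)] mid [ 0.64947952 -0.00669649] 0.23659937762147668
finial [0.63624182 0.11047447 0.1017    ]
stand 0.71 [129. 158. 145. 173.] ((601.8018798828125, 359.3507080078125), (46.56621170043945, 61.52145767211914), 0.5157957673072815)
block 0.93 [318.  99. 345. 130.] ((792.7460327148438, -318.78863525390625), (89.82023620605469, 91.59513854980469), 0.10683569312095642)
block 0.77 [260. 138. 286. 163.] ((665.2567749023438, -123.84220123291016), (85.75688171386719, 81.82466888427734), 6.680084228515625)
block 0.72 [321. 266. 354. 300.] ((208.0206756591797, -346.10626220703125), (90.2287368774414, 86.67276763916016), 14.241063117980957)
punch_mid 0.45 [128. 159. 146. 175.] ((601.7573852539062, 362.9284362792969), (56.55370330810547, 50.147918701171875), 46.20847702026367)
green_mid 0.86 [266. 173. 290. 191.] ((553.75439453125, -135.16371154785156), (54.139747619628906, 79.6654281616211), 7.46923828125)
mat 0.97 [188. 136. 300. 215.] ((585.74267578125, -53.87300109863281), (239.42251586914062, 307.6004638671875), 6.131779670715332)
```

View pics/t33.png

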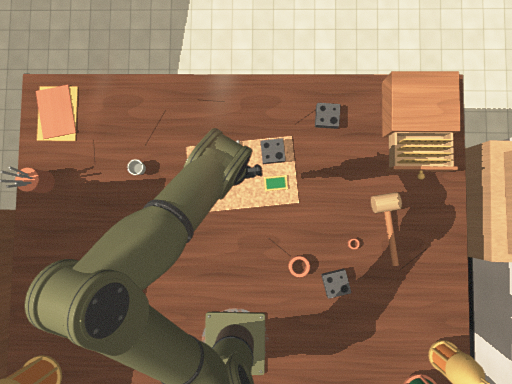

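```bash
python3 - <<'E'
from h import *
im,d=get_image("scene"); cv2.imwrite("pics/s34.png",im[:,:,::-1]); print(state()["t"],state()["wrist_force"])
E
```

```text
49.3833 [-0.2403871  -0.40451986 -0.77823651]
```

View pics/s34.png

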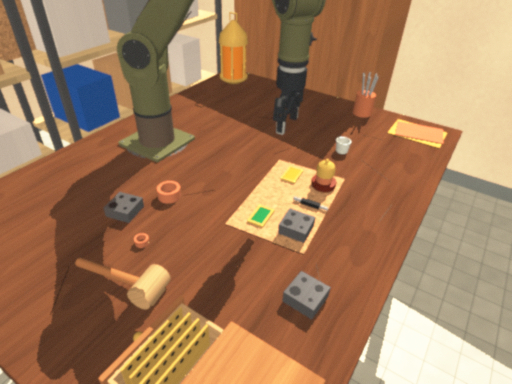

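The scene picture shows the collar and cap stacked upright on the stand at (324,178). Amber is at (291,175), green at (261,215), and the punch lies between stand and block at (311,204). The tin and mallet are where they started, and the arm is clear of everything.

```bash
python3 -c "
from cell import *
print(finish_job())"
```

```text
the job is handed in; nothing more can be done
None
```

The lantern kit is laid out on the mat and the job was handed in at about 49 s, with the gripper open and nothing touching. I placed the parts in the order you gave:

1. The middle-sized copper collar went on the round stand.
2. The brass cap went on the collar.
3. The amber pane went in front of the stand.
4. The green pane went in front of the steel block.
5. The punch went midway between the stand and the block, with its thinner end to the back.

The last wrist-camera checks showed:

| Check | Result |
|---|---|
| Collar against stand centre, before the cap went on | within about 1 mm |
| Cap against stand centre | within about 1 mm |
| Clear mat behind each pane | about 46 mm |
| Pane angles against the mat (about 6.2°) | 6.4° each |
| Punch against the midpoint, left to right | under 1 mm |
| Punch against the midpoint, front to back | about 1.5 mm towards the front; I left it |

**Disagreements:**
- The punch's angle read 5.1° in the last picture, taken from farther off, but 6.2° while it was held close.
- The amber pane read 5.0° to 6.6° in the views just after it was placed.
- The wrist camera's positions came out 1 to 1.5 mm off the arm's own, so I placed things by comparing them within the same view.
- The arm hid much of the mat from the top camera at the end, so that view could not check the stand, punch or amber pane.

**Forces and joint range:**
- The highest wrist force I read was about 29 N, for a moment while gripping the amber pane.
- Joint 6 came within 0.1° of its lower limit when I picked up the collar. For the green pane I tilted the tool 7° to stay clear of it.

The mallet and the tin were not touched; the last pictures show them where they started.

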